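# Put the doming set back in its case

## Robot

A 6-joint arm with a two-finger parallel gripper is mounted at the origin on the work surface. World frame = base frame: x ahead of the robot, y to its left, z up, the work surface at z = 0. Lengths are in m, angles in degrees, forces in N, time in s.
With the tool pointing down it reaches from about 0.375 to 0.825 m from the base axis. Payload 5.5 kg.
Tool frame: the origin (TCP) lies on the centre line of the jaws, within the pads' length; the fingertips stand 25 mm ahead of it and the grasp point (between the pads) lies 6 mm ahead of it (env.tcp_to_tips is the distance from the TCP to the fingertips, in m); z points along the fingers, y is the direction in which the jaws open and shut (so a half turn about z gives the same grasp; the last joint's range is limited). The gripper opens to 85 mm and grips with 20 to 120 N. Pads are 22 mm wide; open, the fingers measure 114 mm over their backs; the gripper's body (76 mm by 85 mm) begins 54 mm behind the grasp point. The pads swing forward as they close: fully open they stand 13 mm farther back than shut.
Start: joints at [-72.88, 17.962, -2.699, 69.339, 0, 90], TCP at [0.177, -0.573, 0.256] pointing down, gripper open.
Joint ranges: [-152.73, 152.73], [-39.44, 99.34], [-58.76, 71.6], [-118.89, 123.64], [-81.53, 83.1], [-180, 180]. Speed limits (degrees/s): [136.94, 136.94, 172.46, 180, 180, 180].

## Interface

Orientations are given as a 3x3 rotation matrix whose columns are the frame's x, y, z axes.
In Python, from cell import env, vision, order gives the robot as it stands.
- The arm moves only by the tool arm_command, never from a script. Its argument "moves" is a list of rows, each an object of numbers: "dx", "dy", "dz": the shift along the tool's x, y, z in m; "wx", "wy", "wz": the turn, a rotation vector about the tool's x, y, z in degrees; "grip": the opening, from 0 (shut) to 1 (fully open). A call has 1 to 8 rows; each row shifts and turns the pose as measured when the row begins, along the tool's axes as they then stand; what a row does not reach is not made up. A row lasts 1/10 s, in which the tool goes at most 50 mm and 8.59 degrees, less where a joint would pass 70% of its speed; a pose out of reach is approached as far as the arm can. A call with a gripper value outside its range is refused whole. The fingers move at their own pace and stop on an object; "force" is the grip in N (left out, the last holds). Time passes only in rows, so rows that do not move let the fingers close. It gives the time, the measured TCP pose, the force and the opening at its end, in the units of the state.
- env.get_state(): the state, without advancing time (a new reading comes with each control period).
- vision.read_camera(name): name is "side" or "top"; returns a dict with "frame" (420x560x3 uint8, blue, green, red), "z_map" (420x560 float32, m along the optical axis (not along the pixel's ray), 0 where there is no reading), "camera_matrix" (3x3 intrinsics, pixels), "extrinsics" (4x4, takes a point from world to camera coordinates). Camera axes: x right, y down, z forward; pixel columns grow to the right and rows downward; lengths in m; the calibration is good to about 2 mm. A picture is of the moment at which its call begins.
- order.finish_job(): hands the job in, once; it reports no verdict.
The state is a dict: "time_s": time; "q": joint angles; "dq": joint speeds; "tau": joint torques, N m; "eef_pos": TCP position; "tcp_rot": TCP orientation; "wrist_force": force on the tool from outside, world axes, zero at the start; "moment": the same for the moment, N m; "finger_gap": opening from 0.0 (shut) to 1.0 (fully open).
Only numpy, scipy, OpenCV 4.12 (cv2) and the standard library are available. Lean on these libraries where they do the work, as an engineer would, in place of code of your own. Each camera call takes 0.05 s, during which the arm holds its last target.

## Task

Put the doming set away in its wooden case: set the doming block (the steel cube with round hollows) in the wide bay, the same way up as it stands now, and lay the three ball-headed punches flat in the lanes in order of size, the largest ball next to the block and the smallest farthest from it, either way round. Leave the grooved swage block and the flat-headed punch lying where they are, do not knock the jars or the bur stand, and set the steel down rather than dropping it.

Things in the scene. Friction and masses are not known exactly. Their poses are not given: they have to be found in the camera images.
- case: Open beech case, blue lining, fixed, any yaw, 120 x 244 x 18 mm; origin under its centre. Floor at z 6, walls 8 thick. Compartments 104 long in x: wide bay, 66 wide, centre y +81; three lanes 48 wide, y +18 (first), -36 (middle), -90 (last). 6 mm dividers, tops at z 16, only at |x| 26 to 52: finger room between. Grip the block along x (66 mm bay is tight for fingers along y), punches along y.
- doming_block: Doming block: steel cube of 44 mm edge, about 0.6 kg, with round bowl-shaped hollows of several sizes in its top and sides. Goes in the wide bay of the case. Origin at the centre of its underside, x and y square to its sides, z up. Starts on the dark rubber bench mat (4 mm thick) among the other steel pieces.
- punch_large: Largest doming punch, steel, 83 mm long, lying on a 4 mm bench mat: 12 mm square shank (x -36 to +12 mm), ball head 30 mm in diameter, tip at x = +47 mm. Goes in the first lane, next to the bay. Origin at the height of its support, under the place to grip; x level along it to the ball, z up; shank axis 10.8 mm above the origin. Rests on ball and tail edge; does not roll away.
- punch_medium: Middle doming punch, steel, 74 mm long, lying on a 4 mm bench mat: 12 mm square shank (x -36 to +12 mm), ball head 21 mm in diameter, tip at x = +38 mm. Goes in the middle lane. Origin at the height of its support, under the place to grip; x level along it to the ball, z up; shank axis 8.6 mm above the origin. Rests on ball and tail edge; does not roll away.
- punch_small: Smallest doming punch, steel, 67 mm long, lying on a 4 mm bench mat: 12 mm square shank (x -36 to +12 mm), ball head 14 mm in diameter, tip at x = +31 mm. Goes in the last lane, farthest from the bay. Origin at the height of its support, under the place to grip; x level along it to the ball, z up; shank axis 6.6 mm above the origin. Rests on ball and tail edge; does not roll away.
- punch_flat: Flattening punch, not part of the set, stays where it lies on the mat: the same 12 mm square steel shank, but the head is a cylinder 22 mm in diameter and 17 mm long with a flat face (square-ended, not round, from above). 76 mm long; origin under the shank at the height of its support, x level towards the head, z up.
- swage_block: Swage block, not part of the set, stays where it stands on the mat: a steel cube of 44 mm edge like the doming block, but with straight half-round grooves side by side across its top instead of round hollows. Origin at the centre of its underside, z up.
- file_jar: Bystander: open glass jar, 72 mm in diameter, 92 mm high, with files standing in it to about 175 mm. Origin at the centre of its underside. Stands to the left of the work.
- bur_stand: Bystander: round white bur stand, 68 mm in diameter, 26 mm high, small burs standing in it to about 48 mm. Origin at the centre of its underside. Stands beyond the mat and the case.
- yellow_jar: Bystander: small glass jar with a yellow cap, 60 mm in diameter, 62 mm high. Origin at the centre of its underside. Stands beyond the mat and the case.
Not all that is in view belongs to the job. Leave any pink or red look-alike of the punch_medium alone.

How it is judged:
By the outcome, as a careful person would: the job done as asked, in the order asked, and still so for the second after the job is handed in, with the robot touching nothing.
It also fails if it takes over 115 s, if anything falls off the work surface, if the arm or the gripper's body presses on something with over 40 N, if the wrist force passes 120 N, or if a joint passes its speed limit or range.

## Working session

There is one attempt and no reset: what is moved stays moved. The work goes in short steps, Python scripts to look and compute and a tool call to move; the robot and the scene stay as the last step left them, time stands still between calls to the robot, and variables do not carry over. Pictures are saved under pics/ and viewed, and the job is handed in when it is done.

Besides the shell and the picture viewer there is one more tool, called after "Call:" in YAML: its name, and indented under it one key for each argument. arm_command: Moves the arm, as the interface text tells. Its arguments: {"type":"object","properties":{"moves":{"type":"array"},"force":{"type":"number"}},"required":["moves"]}

```bash
ls; mkdir -p pics; cat > h.py <<'E'
import numpy as np, cv2, json
from cell import env, vision, order
def cam(n):
    c=vision.read_camera(n); return c
def ray(c,u,v,z):
    K=c["camera_matrix"];T=np.array(c["extrinsics"]);R=T[:3,:3];t=T[:3,3]
    o=-R.T@t; d=R.T@np.linalg.inv(K)@np.array([u,v,1.0])
    return o+d*(z-o[2])/d[2]
def proj(c,p):
    T=np.array(c["extrinsics"]);q=T[:3,:3]@np.array(p)+T[:3,3];k=c["camera_matrix"]@q
    return k[:2]/k[2]
def cloud(c):
    K=c["camera_matrix"];T=np.array(c["extrinsics"]);R=T[:3,:3];t=T[:3,3]
    Z=c["z_map"];v,u=np.mgrid[:Z.shape[0],:Z.shape[1]]
    P=np.stack([(u-K[0,2])/K[0,0]*Z,(v-K[1,2])/K[1,1]*Z,Z],-1)
    W=(P-t)@R; W[Z==0]=np.nan
    return W
E
python3 - <<'E'
from h import *
for n in("top","side"):
    c=cam(n);cv2.imwrite(f"pics/{n}0.png",c["frame"]);T=np.array(c["extrinsics"]);print(n,c["camera_matrix"],-T[:3,:3].T@T[:3,3],T[:3,:3])
    np.savez(f"{n}0.npz",**c)
print(env.get_state())
E
```

```text
pics
top [[500.13921345   0.         273.10152978]
 [  0.         500.13921345 212.49294221]
 [  0.           0.           1.        ]] [0.36402244 0.07675427 1.19091296] [[ 0.00301175 -0.99998392 -0.00480453]
 [-0.99175872 -0.00237152 -0.12809768]
 [ 0.12808422  0.00515074 -0.99174992]]
side [[394.30793958   0.         274.97913974]
 [  0.         394.30793958 205.25541328]
 [  0.           0.           1.        ]] [0.33113741 0.86768993 0.76088411] [[-0.97351045 -0.22821028 -0.01405284]
 [-0.14075223  0.64659525 -0.74973555]
 [ 0.18018386 -0.72789742 -0.66158833]]
{'time_s': 0.1, 'q': array([-7.28788442e+01,  1.79999181e+01, -2.74847855e+00,  6.93402243e+01,
        1.30430489e-04,  8.99987049e+01]), 'dq': array([-0.02899819, -0.14278752,  0.14289509,  0.03579366, -0.12474647,
       -0.00768067]), 'tau': array([ 8.31468587e-04, -5.40767777e+01,  3.40539837e+01,  1.12416234e-02,
        4.90996138e-05, -6.61444233e-08]), 'eef_pos': array([ 0.17649398, -0.57294743,  0.25552323]), 'tcp_rot': array([[ 9.55677725e-01,  2.94414471e-01, -4.53170304e-04],
       [ 2.94414820e-01, -9.55676581e-01,  1.47885274e-03],
       [ 2.31140087e-06, -1.54672668e-03, -9.99998804e-01]]), 'wrist_force': array([-0.33745922, -0.45685794,  0.19911969]), 'moment': array([-0.01066387,  0.01392292,  0.00805333]), 'finger_gap': 1.0005268968583916}
```

View pics/top0.png

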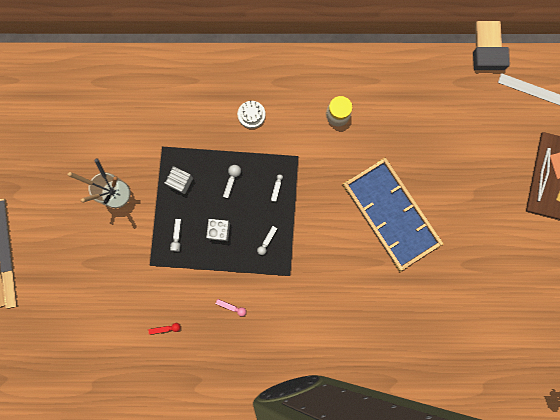

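View pics/side0.png

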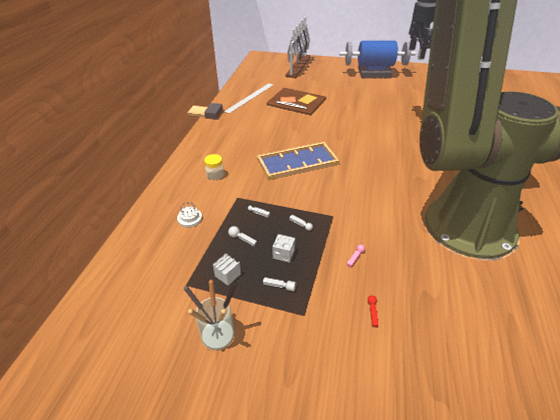

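The top view shows the mat at (150–298, 148–275) with the swage block at (178,180), the hollowed cube at (217,230), and four punches at (233,180), (277,187), (267,240) and (177,235). The case is at (393,214). The pink and red look-alikes lie off the mat. I'll enlarge and measure.

```bash
python3 - <<'E'
from h import *
c=dict(np.load("top0.npz")); W=cloud(c)
f=c["frame"]
cv2.imwrite("pics/crop1.png",cv2.resize(f[140:285,145:305],None,fx=4.8,fy=4,interpolation=cv2.INTER_CUBIC)[:, :])
cv2.imwrite("pics/crop2.png",cv2.resize(f[150:280,335:450],None,fx=4.5,fy=4.5,interpolation=cv2.INTER_CUBIC))
g=cv2.cvtColor(f,cv2.COLOR_BGR2GRAY); m=np.zeros_like(g); m[150:272,156:294]=(g[150:272,156:294]>75)*255
n,l,s,ce=cv2.connectedComponentsWithStats(m)
for i in range(1,n):
    if s[i,4]<20: continue
    P=W[l==i]; print(i,s[i],ce[i].round(1),np.nanpercentile(P[:,2],[5,50,95,99]).round(4),np.nanmean(P,0).round(4))
print("mat z",np.nanmedian(W[200:215,240:260,2]),"table",np.nanmedian(W[300:310,280:330,2]))
E
```

```text
1 [156 150   6  50 159] [157.5 167.7] [-0.0025  0.0008  0.0047  0.006 ] [0.6269 0.3643 0.0008]
2 [217 150  77   6 247] [265.8 151.5] [-0.0026  0.0013  0.0047  0.0074] [0.6675 0.1011 0.0012]
3 [223 165  18  33 257] [231.2 178.6] [0.0052 0.0224 0.035  0.0365] [0.596  0.1826 0.0227]
4 [164 166  29  28 449] [178.4 179.3] [0.007  0.0441 0.05   0.0513] [0.5905 0.3049 0.0398]
5 [271 174  12  28 158] [276.3 187.6] [0.0032 0.0162 0.0208 0.022 ] [0.5758 0.0754 0.0147]
6 [170 219  11  32 222] [175.6 236.1] [0.0034 0.0196 0.0266 0.0293] [0.4588 0.3119 0.0186]
7 [206 219  24  22 433] [217.4 229.2] [0.0055 0.0467 0.0509 0.0524] [0.4732 0.2111 0.0426]
8 [257 226  21  29 198] [266.4 240.8] [0.0038 0.0187 0.0252 0.0281] [0.4486 0.0983 0.0175]
9 [290 227   4  45  89] [292.3 253.9] [-0.0023  0.0023  0.0077  0.0092] [0.4187 0.037  0.0021]
10 [156 267  72   5 219] [181.8 269.6] [-0.0032  0.0004  0.0038  0.0048] [0.3809 0.2988 0.0004]
mat z 0.004644119229631594 table 0.0005633458800901728
```

View pics/crop1.png

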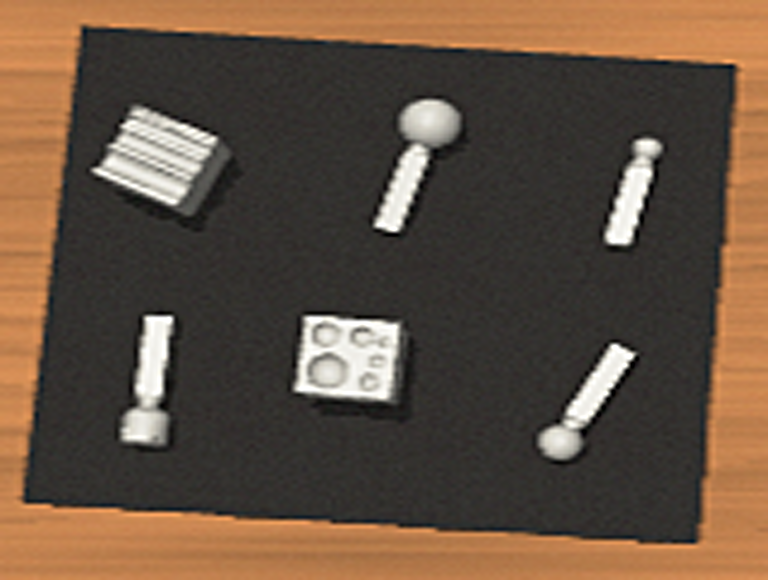

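View pics/crop2.png

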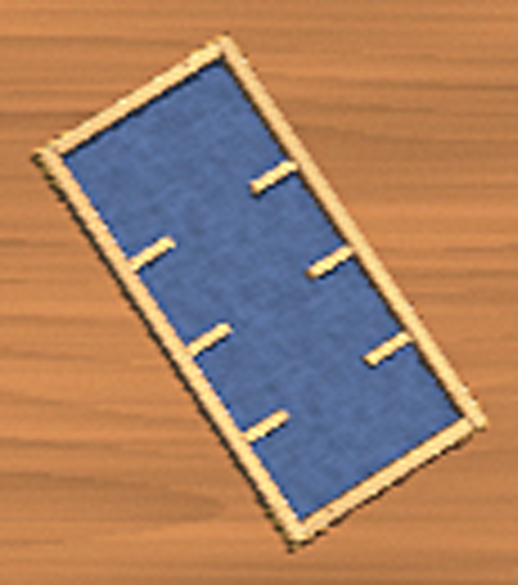

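```bash
cat > meas.py <<'E'
from h import *
S=8
def up(c,box):
    x0,y0,x1,y1=box
    f=c["frame"][y0:y1,x0:x1]; return cv2.resize(f,None,fx=S,fy=S,interpolation=cv2.INTER_CUBIC)
def pix(xy,box): # upsampled -> pixel coordinates
    return (np.asarray(xy,float)+0.5)/S-0.5+np.array(box[:2])
def rays(c,uv,z): return np.array([ray(c,u,v,z)[:2] for u,v in uv])
def case(c):
    box=(335,150,450,280); hsv=cv2.cvtColor(up(c,box),cv2.COLOR_BGR2HSV)
    m=cv2.inRange(hsv,(100,90,40),(125,255,255)); 
    m=cv2.morphologyEx(m,cv2.MORPH_CLOSE,np.ones((65,65)))
    k=max(cv2.findContours(m,0,1)[0],key=cv2.contourArea)
    return cv2.minAreaRect(k),box,k
E
python3 - <<'E'
from meas import *
c=dict(np.load("top0.npz"))
r,box,k=case(c)
for z in(.006,.018):
    P=rays(c,pix(cv2.boxPoints(r),box),z); print("case inner",z,P.mean(0).round(4),[np.linalg.norm(P[i]-P[i-1]).round(4) for i in range(4)],P.round(4).tolist())
# outer: bright beech
f=up(c,box);g=f[:,:,0].astype(float) ; hsv=cv2.cvtColor(f,cv2.COLOR_BGR2HSV)
m=((hsv[...,2]>205)&(hsv[...,0]<30)).astype(np.uint8)*255
m=cv2.morphologyEx(m,cv2.MORPH_OPEN,np.ones((7,7)))
k=max(cv2.findContours(m,0,1)[0],key=cv2.contourArea); r=cv2.minAreaRect(k)
P=rays(c,pix(cv2.boxPoints(r),box),.018);print("outer",P.mean(0).round(4),[np.linalg.norm(P[i]-P[i-1]).round(4) for i in range(4)],P.round(4).tolist())
for i in range(4):
    d=P[i]-P[i-1]; print(np.degrees(np.arctan2(d[1],d[0])).round(2),end=' ')
print()
# block
for nm,box,z in(("dome",(200,213,236,248),.048),):
    g=cv2.cvtColor(up(c,box),cv2.COLOR_BGR2GRAY)
    for th in(110,150):
        m=(g>th).astype(np.uint8)*255; k=max(cv2.findContours(m,0,1)[0],key=cv2.contourArea)
        k=cv2.convexHull(k);r=cv2.minAreaRect(k)
        P=rays(c,pix(cv2.boxPoints(r),box),z);print(nm,th,P.mean(0).round(4),[np.linalg.norm(P[i]-P[i-1]).round(4) for i in range(4)],[np.degrees(np.arctan2(*(P[i]-P[i-1])[::-1])).round(1) for i in range(4)])
for nm,box,ax,tip,rb,d0 in(("large",(215,158,248,204),.0148,47,15,(1,0)),("medium",(250,219,285,262),.0126,38,10.5,(-1,0.5)),("small",(264,168,290,208),.0106,31,7,(1,0))):
    g=cv2.cvtColor(up(c,box),cv2.COLOR_BGR2GRAY)
    for th in(90,130):
        m=(g>th).astype(np.uint8)*255
        n,l,s,_=cv2.connectedComponentsWithStats(m); i=1+np.argmax(s[1:,4])
        yy,xx=np.nonzero(l==i)
        P=rays(c,pix(np.c_[xx,yy][::5],box),ax)
        d=np.array(d0,float);d/=np.linalg.norm(d)
        for it in range(4):
            nrm=np.array([-d[1],d[0]]); s=P@d; s1=s.max();s0=s.min()
            # shank portion
            Q=P[(s<s0+.043)&(s>s0+.005)]; cc=Q.mean(0); w=np.linalg.svd(Q-cc,full_matrices=False)[2][0]
            d=w*np.sign(w@d)
        B=P[s>s1-.0018*rb]; Bc=(P[s>s1-2*rb/1000]).mean(0)
        o1=cc+d*(s0+.036-cc@d); o2=cc+d*(s1-tip/1000-cc@d)
        d2=Bc-cc;
        print(nm,th,"len",(s1-s0).round(4),"yaw",np.degrees(np.arctan2(d[1],d[0])).round(1),"ballyaw",np.degrees(np.arctan2(d2[1],d2[0])).round(1),"o tail",o1.round(4),"o tip",o2.round(4),"ball",Bc.round(4),'width',np.ptp(Q@np.array([-d[1],d[0]])).round(4))
E
```

```text
case inner 0.006 [ 0.5167 -0.201 ] [np.float64(0.229), np.float64(0.1041), np.float64(0.2304), np.float64(0.1019)] [[0.5846, -0.0963], [0.6427, -0.1827], [0.4476, -0.3051], [0.3918, -0.2198]]
case inner 0.018 [ 0.5151 -0.1982] [np.float64(0.2267), np.float64(0.1031), np.float64(0.228), np.float64(0.1008)] [[0.5824, -0.0945], [0.6399, -0.1801], [0.4467, -0.3012], [0.3915, -0.2168]]
outer [ 0.5371 -0.2308] [np.float64(0.2508), np.float64(0.2017), np.float64(0.2538), np.float64(0.1969)] [[0.5876, -0.08], [0.7002, -0.2473], [0.4842, -0.3804], [0.3765, -0.2155]]
32.7 -56.04 -148.37 123.14 
dome 110 [0.4732 0.2115] [np.float64(0.048), np.float64(0.0467), np.float64(0.0482), np.float64(0.0467)] [np.float64(84.1), np.float64(-4.9), np.float64(-95.9), np.float64(174.8)]
dome 150 [0.4734 0.2114] [np.float64(0.0465), np.float64(0.0459), np.float64(0.0467), np.float64(0.0459)] [np.float64(83.5), np.float64(-5.5), np.float64(-96.5), np.float64(174.2)]
large 90 len 0.0839 yaw -17.5 ballyaw -17.7 o tail [0.5866 0.187 ] o tip [0.5874 0.1867] ball [0.618  0.1769] width 0.0147
large 130 len 0.0558 yaw -17.4 ballyaw -17.7 o tail [0.5866 0.187 ] o tip [0.5607 0.1952] ball [0.5901 0.1859] width 0.0136
medium 90 len 0.0746 yaw 150.6 ballyaw 150.5 o tail [0.4519 0.0966] o tip [0.4514 0.0969] ball [0.4273 0.1105] width 0.0145
medium 130 len 0.0732 yaw 150.7 ballyaw 150.4 o tail [0.4517 0.0967] o tip [0.4524 0.0963] ball [0.4277 0.1103] width 0.0134
small 90 len 0.0676 yaw -14.3 ballyaw -14.8 o tail [0.5786 0.0748] o tip [0.5791 0.0747] ball [0.603  0.0682] width 0.0151
small 130 len 0.0665 yaw -14.4 ballyaw -14.7 o tail [0.5792 0.0746] o tip [0.5787 0.0748] ball [0.6027 0.0684] width 0.0141
```

Candidates:
- **Cubes:** (217,230) has round hollows, so it is the doming block. (178,180) has straight grooves, so it is the swage block and stays.
- **Punches:** the balls at (233,172), (262,250) and (279,178) decrease in size, so they are large, medium and small. (176,235) has a square-ended head, so it is the flat punch and stays.
- **Look-alikes:** pink at (230,308) and red at (165,328) are left alone.

The enlarged crop confirms all of this. The case's wide bay is at its upper-left end, so case +y points at about 32.4° in the world frame.

```bash
cat > plan.py <<'E'
from h import *
import sys
CC=np.array([.516,-.1998]); a=np.radians(32.4); CY=np.array([np.cos(a),np.sin(a)]); CX=np.array([CY[1],-CY[0]])
def state():
    s=env.get_state();R=s["tcp_rot"];return s,R,s["eef_pos"],np.degrees(np.arctan2(R[1,1],R[0,1]))
def plan(x,y,z,phi=None):
    s,R,p,f=state(); t=np.array([x,y,z])
    print("t",round(s["time_s"],2),"pos",p.round(4),"phi",f.round(2),"tilt",np.degrees(np.arccos(-R[2,2])).round(2),"grip",round(s["finger_gap"],3),"F",s["wrist_force"].round(1),"q6",s["q"][5].round(0))
    w=0
    if phi is not None:
        w=-((phi-f+180)%360-180)
    b=np.radians(f-w); X=np.array([-np.sin(b),np.cos(b)])# tool x = y cross z, z down
    X=np.array([np.sin(-b)*-1,0]) if 0 else np.array([-np.sin(b),np.cos(b)])
    Yv=np.array([np.cos(b),np.sin(b)]); d=t-p
    if phi is None: pass
    print("check toolx now",R[:2,0].round(3),"pred",np.array([-np.sin(np.radians(f)),np.cos(np.radians(f))]).round(3))
    print("wz total",round(w,2),"then dx,dy,dz",(d[:2]@X).round(4),(d[:2]@Yv).round(4),(-d[2]).round(4))
if __name__=="__main__":
    print([ (n,(CC+CY*o).round(4).tolist()) for n,o in(("bay",.081),("l1",.018),("l2",-.036),("l3",-.09))])
    v=[float(q) for q in sys.argv[1:]]; plan(*v)
E
python3 plan.py 0.45 -0.2 0.2 -5.5
```

```text
[('bay', [0.5844, -0.1564]), ('l1', [0.5312, -0.1902]), ('l2', [0.4856, -0.2191]), ('l3', [0.44, -0.248])]
t 0.1 pos [ 0.1765 -0.5729  0.2555] phi -72.88 tilt 0.09 grip 1.001 F [-0.3 -0.5  0.2] q6 90.0
check toolx now [0.956 0.294] pred [0.956 0.294]
wz total -67.38 then dx,dy,dz 0.3974 0.2365 0.0555
```

Call:
arm_command:
  moves:
    - {"wz": -8.42}
    - {"wz": -8.42}
    - {"wz": -8.42}
    - {"wz": -8.42}
    - {"wz": -8.42}
    - {"wz": -8.42}
    - {"wz": -8.42}
    - {"wz": -8.42}

```text
invalid input
```

Call:
arm_command:
  moves:
    - {"dx": 0.04,"dy": 0.024,"dz": 0.0055}
    - {"dx": 0.04,"dy": 0.024,"dz": 0.0055}
    - {"dx": 0.04,"dy": 0.024,"dz": 0.0055}
    - {"dx": 0.04,"dy": 0.024,"dz": 0.0055}
    - {"dx": 0.04,"dy": 0.024,"dz": 0.0055}
    - {"dx": 0.04,"dy": 0.024,"dz": 0.0055}
    - {"dx": 0.04,"dy": 0.024,"dz": 0.0055}
    - {"dx": 0.04,"dy": 0.024,"dz": 0.0055}

```text
invalid input
```

```bash
python3 plan.py 0.4733 0.2114 0.15 -5.5
```

```text
[('bay', [0.5844, -0.1564]), ('l1', [0.5312, -0.1902]), ('l2', [0.4856, -0.2191]), ('l3', [0.44, -0.248])]
t 0.1 pos [ 0.1765 -0.5729  0.2555] phi -72.88 tilt 0.09 grip 1.001 F [-0.3 -0.5  0.2] q6 90.0
check toolx now [0.956 0.294] pred [0.956 0.294]
wz total -67.38 then dx,dy,dz 0.8092 0.2203 0.1055
```

Both calls were refused, so I'll try a full row with every field.

Call:
arm_command:
  moves:
    - {"dx": 0,"dy": 0,"dz": 0,"wx": 0,"wy": 0,"wz": -8.4,"grip": 1}

```text
time_s: 0.2
eef_pos: [0.1764, -0.5727, 0.255]
tcp_rot: [[0.901, 0.433, -0.001], [0.433, -0.901, 0.002], [0.0, -0.003, -1.0]]
wrist_force: [-0.1, 0.5, -0.0]
finger_gap: 1.003
```

Call:
arm_command:
  moves:
    - {"dx": 0,"dy": 0,"dz": 0,"wx": 0,"wy": 0,"wz": -8.4,"grip": 1}
    - {"dx": 0,"dy": 0,"dz": 0,"wx": 0,"wy": 0,"wz": -8.4,"grip": 1}
    - {"dx": 0,"dy": 0,"dz": 0,"wx": 0,"wy": 0,"wz": -8.4,"grip": 1}
    - {"dx": 0,"dy": 0,"dz": 0,"wx": 0,"wy": 0,"wz": -8.4,"grip": 1}
    - {"dx": 0,"dy": 0,"dz": 0,"wx": 0,"wy": 0,"wz": -8.4,"grip": 1}
    - {"dx": 0,"dy": 0,"dz": 0,"wx": 0,"wy": 0,"wz": -8.4,"grip": 1}
    - {"dx": 0,"dy": 0,"dz": 0,"wx": 0,"wy": 0,"wz": -8.4,"grip": 1}

```text
time_s: 0.9
eef_pos: [0.1757, -0.5704, 0.2512]
tcp_rot: [[0.07, 0.998, -0.003], [0.998, -0.07, 0.01], [0.009, -0.004, -1.0]]
wrist_force: [-0.6, 0.9, -0.9]
finger_gap: 1.0
```

Call:
arm_command:
  moves:
    - {"dx": 0.04,"dy": 0.024,"dz": 0.005,"wx": 0,"wy": 0,"wz": 0,"grip": 1}
    - {"dx": 0.04,"dy": 0.024,"dz": 0.005,"wx": 0,"wy": 0,"wz": 0,"grip": 1}
    - {"dx": 0.04,"dy": 0.024,"dz": 0.005,"wx": 0,"wy": 0,"wz": 0,"grip": 1}
    - {"dx": 0.04,"dy": 0.024,"dz": 0.005,"wx": 0,"wy": 0,"wz": 0,"grip": 1}
    - {"dx": 0.04,"dy": 0.024,"dz": 0.005,"wx": 0,"wy": 0,"wz": 0,"grip": 1}
    - {"dx": 0.04,"dy": 0.024,"dz": 0.005,"wx": 0,"wy": 0,"wz": 0,"grip": 1}
    - {"dx": 0.04,"dy": 0.024,"dz": 0.005,"wx": 0,"wy": 0,"wz": 0,"grip": 1}
    - {"dx": 0.04,"dy": 0.024,"dz": 0.005,"wx": 0,"wy": 0,"wz": 0,"grip": 1}

```text
time_s: 1.7
eef_pos: [0.3919, -0.2574, 0.2088]
tcp_rot: [[0.077, 0.997, -0.004], [0.997, -0.077, 0.01], [0.01, -0.005, -1.0]]
wrist_force: [0.9, -0.7, -0.4]
finger_gap: 1.002
```

```bash
python3 plan.py 0.4733 0.2114 0.15 -5.5
```

```text
[('bay', [0.5844, -0.1564]), ('l1', [0.5312, -0.1902]), ('l2', [0.4856, -0.2191]), ('l3', [0.44, -0.248])]
t 1.7 pos [ 0.3919 -0.2574  0.2088] phi -4.43 tilt 0.64 grip 1.002 F [ 0.9 -0.7 -0.4] q6 61.0
check toolx now [0.077 0.997] pred [0.077 0.997]
wz total 1.07 then dx,dy,dz 0.4744 0.0361 0.0588
```

```bash
cat >> plan.py <<'E'
    from scipy.spatial.transform import Rotation as Ro
    s,R,p,f=state(); b=np.radians(v[3]) if len(v)>3 else np.radians(f)
    Rt=np.array([[-np.sin(b),np.cos(b),0],[np.cos(b),np.sin(b),0],[0,0,-1]])
    print("rotvec now",np.degrees(Ro.from_matrix(Ro.from_euler('z',0).as_matrix()@R.T@Rt).as_rotvec()).round(2), "direct d", (R.T@(np.array(v[:3])-p)).round(4))
E
sed -i 's/^    print("check.*$//; s/^    print(\[ (n.*$//' plan.py
```

Call:
arm_command:
  moves:
    - {"dx": 0.045,"dy": 0.003,"dz": 0.005,"wx": 0,"wy": 0,"wz": 0.5,"grip": 1}
    - {"dx": 0.045,"dy": 0.003,"dz": 0.005,"wx": 0,"wy": 0,"wz": 0.5,"grip": 1}
    - {"dx": 0.045,"dy": 0.003,"dz": 0.005,"wx": 0,"wy": 0,"wz": 0,"grip": 1}
    - {"dx": 0.045,"dy": 0.003,"dz": 0.005,"wx": 0,"wy": 0,"wz": 0,"grip": 1}
    - {"dx": 0.045,"dy": 0.003,"dz": 0.005,"wx": 0,"wy": 0,"wz": 0,"grip": 1}
    - {"dx": 0.045,"dy": 0.003,"dz": 0.005,"wx": 0,"wy": 0,"wz": 0,"grip": 1}
    - {"dx": 0.045,"dy": 0.003,"dz": 0.005,"wx": 0,"wy": 0,"wz": 0,"grip": 1}
    - {"dx": 0.045,"dy": 0.003,"dz": 0.005,"wx": 0,"wy": 0,"wz": 0,"grip": 1}

```text
time_s: 2.5
eef_pos: [0.4496, 0.114, 0.1697]
tcp_rot: [[0.095, 0.995, -0.003], [0.995, -0.095, 0.01], [0.009, -0.004, -1.0]]
wrist_force: [1.4, -0.6, 0.7]
finger_gap: 1.003
```

```bash
python3 plan.py 0.4733 0.2114 0.15 -5.5
```

```text
t 2.5 pos [0.4496 0.114  0.1697] phi -5.45 tilt 0.59 grip 1.003 F [ 1.4 -0.6  0.7] q6 109.0
wz total 0.05 then dx,dy,dz 0.0993 0.0142 0.0197
rotvec now [-0.24 -0.54  0.05] direct d [0.0991 0.0144 0.0206]
```

Call:
arm_command:
  moves:
    - {"dx": 0.04,"dy": 0.006,"dz": 0.01,"wx": -0.2,"wy": -0.5,"wz": 0,"grip": 1}
    - {"dx": 0.04,"dy": 0.006,"dz": 0.01,"wx": 0,"wy": 0,"wz": 0,"grip": 1}
    - {"dx": 0.02,"dy": 0.002,"dz": 0,"wx": 0,"wy": 0,"wz": 0,"grip": 1}
    - {"dx": 0,"dy": 0,"dz": 0,"wx": 0,"wy": 0,"wz": 0,"grip": 1}

```text
time_s: 2.9
eef_pos: [0.4726, 0.222, 0.1478]
tcp_rot: [[0.087, 0.996, -0.001], [0.996, -0.087, 0.001], [0.001, -0.001, -1.0]]
wrist_force: [-0.4, -0.8, -0.4]
finger_gap: 0.996
```

```bash
python3 plan.py 0.4733 0.2114 0.036 -5.5
```

```text
t 2.9 pos [0.4726 0.222  0.1478] phi -5.0 tilt 0.09 grip 0.996 F [-0.4 -0.8 -0.4] q6 120.0
wz total 0.5 then dx,dy,dz -0.0104 0.0018 0.1118
rotvec now [-0.07 -0.06  0.5 ] direct d [-0.0106  0.0018  0.1117]
```

Call:
arm_command:
  moves:
    - {"dx": -0.008,"dy": 0.002,"dz": 0.01,"wx": 0,"wy": 0,"wz": 0.5,"grip": 1}
    - {"dx": 0,"dy": 0,"dz": 0.025,"wx": 0,"wy": 0,"wz": 0,"grip": 1}
    - {"dx": 0,"dy": 0,"dz": 0.02,"wx": 0,"wy": 0,"wz": 0,"grip": 1}
    - {"dx": 0,"dy": 0,"dz": 0,"wx": 0,"wy": 0,"wz": 0,"grip": 1}

```text
time_s: 3.3
eef_pos: [0.4725, 0.2084, 0.0895]
tcp_rot: [[0.099, 0.995, -0.002], [0.995, -0.099, -0.002], [-0.002, -0.002, -1.0]]
wrist_force: [-0.5, 0.5, 0.4]
finger_gap: 1.001
```

```bash
python3 plan.py 0.4733 0.2114 0.036 -5.5
```

```text
t 3.3 pos [0.4725 0.2084 0.0895] phi -5.7 tilt 0.18 grip 1.001 F [-0.5  0.5  0.4] q6 120.0
wz total -0.2 then dx,dy,dz 0.0031 0.0006 0.0535
rotvec now [-0.12  0.13 -0.2 ] direct d [0.0032 0.0007 0.0535]
```

Call:
arm_command:
  moves:
    - {"dx": 0.003,"dy": 0.001,"dz": 0.02,"wx": 0,"wy": 0,"wz": 0,"grip": 1}
    - {"dx": 0,"dy": 0,"dz": 0.016,"wx": 0,"wy": 0,"wz": 0,"grip": 1}
    - {"dx": 0,"dy": 0,"dz": 0.01,"wx": 0,"wy": 0,"wz": 0,"grip": 1}
    - {"dx": 0,"dy": 0,"dz": 0.002,"wx": 0,"wy": 0,"wz": 0,"grip": 1}
    - {"dx": 0,"dy": 0,"dz": 0,"wx": 0,"wy": 0,"wz": 0,"grip": 1}

```text
time_s: 3.8
eef_pos: [0.474, 0.2049, 0.0421]
tcp_rot: [[0.108, 0.994, -0.002], [0.994, -0.108, -0.003], [-0.004, -0.002, -1.0]]
wrist_force: [-0.1, -0.1, 0.1]
finger_gap: 1.002
```

```bash
python3 plan.py 0.4733 0.2114 0.036 -5.5; python3 - <<'E'
from h import *
for n in("top","side"):
    c=cam(n);f=c["frame"]; u,v=proj(c,(.473,.211,.03)).astype(int); cv2.imwrite(f"pics/{n}1.png",cv2.resize(f[max(0,v-60):v+60,u-70:u+70],None,fx=4,fy=4))
E
python3 -c "
import cv2,numpy as np
cv2.imwrite('pics/b1.png',cv2.resize(np.hstack([cv2.imread('pics/top1.png'),cv2.imread('pics/side1.png')]),(800,343)))"
```

```text
t 3.8 pos [0.474  0.2049 0.0421] phi -6.19 tilt 0.22 grip 1.002 F [-0.1 -0.1  0.1] q6 120.0
wz total -0.69 then dx,dy,dz 0.0064 -0.0014 0.0061
rotvec now [-0.09  0.2  -0.69] direct d [ 0.0064 -0.0014  0.0061]
```

View pics/b1.png

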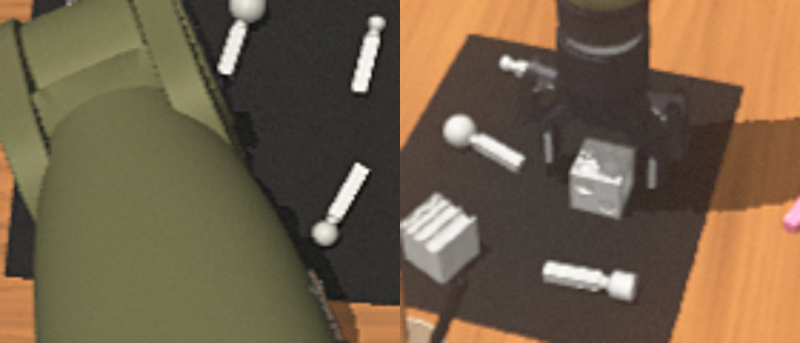

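The side crop shows the fingers straddling the hollowed cube at (605,180), with the TCP about 6 mm off along tool x. I'll correct that and then grip.

Call:
arm_command:
  moves:
    - {"dx": 0.005,"dy": -0.001,"dz": 0.004,"wx": 0,"wy": 0,"wz": -0.6,"grip": 1}
    - {"dx": 0.002,"dy": 0,"dz": 0.002,"wx": 0,"wy": 0,"wz": 0,"grip": 1}
    - {"dx": 0,"dy": 0,"dz": 0,"wx": 0,"wy": 0,"wz": 0,"grip": 1}

```text
time_s: 4.2
eef_pos: [0.4754, 0.2137, 0.0378]
tcp_rot: [[0.096, 0.995, 0.002], [0.995, -0.096, -0.001], [-0.001, 0.002, -1.0]]
wrist_force: [-0.9, -0.4, -0.3]
finger_gap: 1.002
```

```bash
python3 plan.py 0.4733 0.2114 0.036 -5.5
```

```text
t 4.2 pos [0.4754 0.2137 0.0378] phi -5.5 tilt 0.13 grip 1.002 F [-0.9 -0.4 -0.3] q6 120.0
wz total -0.0 then dx,dy,dz -0.0025 -0.0019 0.0018
rotvec now [ 0.11  0.08 -0.  ] direct d [-0.0025 -0.0019  0.0018]
```

Call:
arm_command:
  moves:
    - {"dx": -0.002,"dy": -0.002,"dz": 0.001,"wx": 0,"wy": 0,"wz": 0,"grip": 0.7}
    - {"dx": 0,"dy": 0,"dz": 0,"wx": 0,"wy": 0,"wz": 0,"grip": 0.55}
    - {"dx": 0,"dy": 0,"dz": 0,"wx": 0,"wy": 0,"wz": 0,"grip": 0.4}
    - {"dx": 0,"dy": 0,"dz": 0,"wx": 0,"wy": 0,"wz": 0,"grip": 0.4}
    - {"dx": 0,"dy": 0,"dz": 0,"wx": 0,"wy": 0,"wz": 0,"grip": 0.4}
    - {"dx": 0,"dy": 0,"dz": 0,"wx": 0,"wy": 0,"wz": 0,"grip": 0.4}
  force: 70

```text
time_s: 4.8
eef_pos: [0.4733, 0.2123, 0.0371]
tcp_rot: [[0.095, 0.995, 0.003], [0.995, -0.095, -0.001], [-0.001, 0.003, -1.0]]
wrist_force: [0.8, 1.3, 0.7]
finger_gap: 0.507
```

```bash
python3 plan.py 0.4733 0.2114 0.15 -5.5
```

```text
t 4.8 pos [0.4733 0.2123 0.0371] phi -5.46 tilt 0.16 grip 0.507 F [0.8 1.3 0.7] q6 120.0
wz total 0.04 then dx,dy,dz -0.0009 0.0001 -0.1129
rotvec now [0.15 0.05 0.04] direct d [-0.001   0.0004 -0.1129]
```

Call:
arm_command:
  moves:
    - {"dx": 0,"dy": 0,"dz": -0.01,"wx": 0,"wy": 0,"wz": 0,"grip": 0.4}
    - {"dx": 0,"dy": 0,"dz": -0.02,"wx": 0,"wy": 0,"wz": 0,"grip": 0.4}
    - {"dx": 0,"dy": 0,"dz": -0.03,"wx": 0,"wy": 0,"wz": 0,"grip": 0.4}
    - {"dx": 0,"dy": 0,"dz": -0.03,"wx": 0,"wy": 0,"wz": 0,"grip": 0.4}
    - {"dx": 0,"dy": 0,"dz": -0.02,"wx": 0,"wy": 0,"wz": 0,"grip": 0.4}
    - {"dx": 0,"dy": 0,"dz": 0,"wx": 0,"wy": 0,"wz": 0,"grip": 0.4}

```text
time_s: 5.4
eef_pos: [0.4679, 0.2099, 0.1487]
tcp_rot: [[0.095, 0.995, -0.009], [0.995, -0.095, -0.006], [-0.007, -0.008, -1.0]]
wrist_force: [0.9, -0.2, -5.8]
finger_gap: 0.504
```

Call:
arm_command:
  moves:
    - {"dx": 0,"dy": 0,"dz": 0,"wx": 0,"wy": 0,"wz": 6,"grip": 0.4}
    - {"dx": 0,"dy": 0,"dz": 0,"wx": 0,"wy": 0,"wz": 7,"grip": 0.4}
    - {"dx": 0,"dy": 0,"dz": 0,"wx": 0,"wy": 0,"wz": 7,"grip": 0.4}
    - {"dx": 0,"dy": 0,"dz": 0,"wx": 0,"wy": 0,"wz": 7,"grip": 0.4}
    - {"dx": 0,"dy": 0,"dz": 0,"wx": 0,"wy": 0,"wz": 7,"grip": 0.4}
    - {"dx": 0,"dy": 0,"dz": 0,"wx": 0,"wy": 0,"wz": 7,"grip": 0.4}
    - {"dx": 0,"dy": 0,"dz": 0,"wx": 0,"wy": 0,"wz": 7,"grip": 0.4}
    - {"dx": 0,"dy": 0,"dz": 0,"wx": 0,"wy": 0,"wz": 3,"grip": 0.4}

```text
time_s: 6.2
eef_pos: [0.4603, 0.2063, 0.1388]
tcp_rot: [[0.853, 0.521, -0.024], [0.521, -0.853, -0.013], [-0.027, -0.001, -1.0]]
wrist_force: [-0.1, -0.1, -5.4]
finger_gap: 0.502
```

```bash
python3 plan.py 0.5844 -0.1564 0.15 -57.6
```

```text
t 6.2 pos [0.4603 0.2063 0.1388] phi -58.59 tilt 1.56 grip 0.502 F [-0.1 -0.1 -5.4] q6 173.0
wz total -0.99 then dx,dy,dz -0.0895 0.3728 -0.0112
rotvec now [-0.07  1.56 -0.98] direct d [-0.0834  0.3742 -0.0093]
```

Call:
arm_command:
  moves:
    - {"dx": -0.01,"dy": 0.04,"dz": -0.003,"wx": 0,"wy": 0.8,"wz": -1,"grip": 0.4}
    - {"dx": -0.01,"dy": 0.045,"dz": -0.003,"wx": 0,"wy": 0.8,"wz": 0,"grip": 0.4}
    - {"dx": -0.011,"dy": 0.045,"dz": -0.003,"wx": 0,"wy": 0,"wz": 0,"grip": 0.4}
    - {"dx": -0.011,"dy": 0.045,"dz": -0.003,"wx": 0,"wy": 0,"wz": 0,"grip": 0.4}
    - {"dx": -0.011,"dy": 0.045,"dz": -0.002,"wx": 0,"wy": 0,"wz": 0,"grip": 0.4}
    - {"dx": -0.011,"dy": 0.045,"dz": -0.002,"wx": 0,"wy": 0,"wz": 0,"grip": 0.4}
    - {"dx": -0.01,"dy": 0.04,"dz": 0,"wx": 0,"wy": 0,"wz": 0,"grip": 0.4}
    - {"dx": -0.005,"dy": 0.02,"dz": 0,"wx": 0,"wy": 0,"wz": 0,"grip": 0.4}

```text
time_s: 7.0
eef_pos: [0.5629, -0.119, 0.1418]
tcp_rot: [[0.84, 0.543, -0.017], [0.543, -0.84, 0.002], [-0.013, -0.011, -1.0]]
wrist_force: [0.4, 1.4, -4.7]
finger_gap: 0.502
```

```bash
python3 plan.py 0.5844 -0.1564 0.1 -57.6
```

```text
t 7.0 pos [ 0.5629 -0.119   0.1418] phi -57.1 tilt 0.98 grip 0.502 F [ 0.4  1.4 -4.7] q6 135.0
wz total 0.5 then dx,dy,dz -0.0019 0.0431 0.0418
rotvec now [-0.64  0.75  0.5 ] direct d [-0.0018  0.0436  0.0414]
```

Call:
arm_command:
  moves:
    - {"dx": 0,"dy": 0.02,"dz": 0.0,"wx": -0.6,"wy": 0.7,"wz": 0.5,"grip": 0.4}
    - {"dx": 0,"dy": 0.012,"dz": 0.01,"wx": 0,"wy": 0,"wz": 0,"grip": 0.4}
    - {"dx": 0,"dy": 0.005,"dz": 0.01,"wx": 0,"wy": 0,"wz": 0,"grip": 0.4}
    - {"dx": 0,"dy": 0,"dz": 0.01,"wx": 0,"wy": 0,"wz": 0,"grip": 0.4}
    - {"dx": 0,"dy": 0,"dz": 0.0,"wx": 0,"wy": 0,"wz": 0,"grip": 0.4}

```text
time_s: 7.5
eef_pos: [0.5808, -0.1519, 0.1035]
tcp_rot: [[0.846, 0.533, -0.008], [0.533, -0.846, 0.003], [-0.005, -0.007, -1.0]]
wrist_force: [-1.1, -0.3, -5.1]
finger_gap: 0.507
```

```bash
python3 plan.py 0.5844 -0.1564 0.07 -57.6
python3 - <<'E'
from h import *
c=cam("side");f=c["frame"]; u,v=proj(c,(.55,-.18,.03)).astype(int); print(u,v);cv2.imwrite("pics/s2.png",cv2.resize(f[v-55:v+55,u-70:u+70],None,fx=5,fy=5,interpolation=cv2.INTER_CUBIC))
E
```

```text
t 7.5 pos [ 0.5808 -0.1519  0.1035] phi -57.77 tilt 0.47 grip 0.507 F [-1.1 -0.3 -5.1] q6 133.0
wz total -0.17 then dx,dy,dz 0.0006 0.0057 0.0335
rotvec now [-0.38  0.28 -0.17] direct d [0.0008 0.0059 0.0335]
286 156
```

View pics/s2.png

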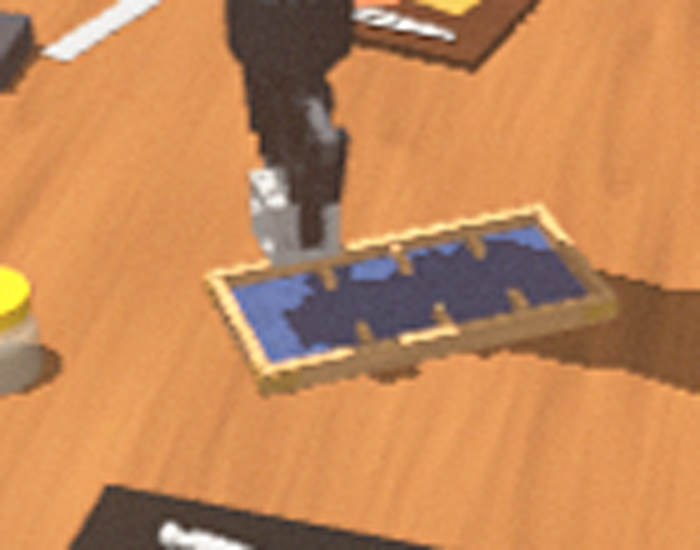

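Call:
arm_command:
  moves:
    - {"dx": 0,"dy": 0.005,"dz": 0.01,"wx": -0.4,"wy": 0.3,"wz": -0.1,"grip": 0.4}
    - {"dx": 0,"dy": 0.001,"dz": 0.012,"wx": 0,"wy": 0,"wz": 0,"grip": 0.4}
    - {"dx": 0,"dy": 0,"dz": 0.01,"wx": 0,"wy": 0,"wz": 0,"grip": 0.4}
    - {"dx": 0,"dy": 0,"dz": 0.008,"wx": 0,"wy": 0,"wz": 0,"grip": 0.4}
    - {"dx": 0,"dy": 0,"dz": 0.002,"wx": 0,"wy": 0,"wz": 0,"grip": 0.4}
    - {"dx": 0,"dy": 0,"dz": 0.0,"wx": 0,"wy": 0,"wz": 0,"grip": 0.4}

```text
time_s: 8.15
eef_pos: [0.5844, -0.1546, 0.0588]
tcp_rot: [[0.843, 0.538, 0.002], [0.538, -0.843, -0.0], [0.002, 0.001, -1.0]]
wrist_force: [-0.7, 0.1, -5.6]
finger_gap: 0.503
```

```bash
python3 plan.py 0.5844 -0.1564 0.039 -57.6
```

```text
t 8.15 pos [ 0.5844 -0.1546  0.0588] phi -57.44 tilt 0.1 grip 0.503 F [-0.7  0.1 -5.6] q6 133.0
wz total 0.16 then dx,dy,dz -0.0009 0.0015 0.0198
rotvec now [ 0.06 -0.09  0.16] direct d [-0.001   0.0015  0.0198]
```

Call:
arm_command:
  moves:
    - {"dx": 0,"dy": 0.001,"dz": 0.006,"wx": 0,"wy": 0,"wz": 0.1,"grip": 0.4}
    - {"dx": 0,"dy": 0,"dz": 0.005,"wx": 0,"wy": 0,"wz": 0,"grip": 0.4}
    - {"dx": 0,"dy": 0,"dz": 0.003,"wx": 0,"wy": 0,"wz": 0,"grip": 0.4}
    - {"dx": 0,"dy": 0,"dz": 0.001,"wx": 0,"wy": 0,"wz": 0,"grip": 0.4}
    - {"dx": 0,"dy": 0,"dz": 0.0,"wx": 0,"wy": 0,"wz": 0,"grip": 0.4}

```text
time_s: 8.65
eef_pos: [0.5858, -0.1559, 0.0434]
tcp_rot: [[0.844, 0.536, 0.003], [0.536, -0.844, -0.0], [0.003, 0.002, -1.0]]
wrist_force: [-0.2, -0.4, -5.1]
finger_gap: 0.509
```

```bash
python3 plan.py 0.5844 -0.1564 0.039 -57.6
```

```text
t 8.65 pos [ 0.5858 -0.1559  0.0434] phi -57.56 tilt 0.19 grip 0.509 F [-0.2 -0.4 -5.1] q6 133.0
wz total 0.04 then dx,dy,dz -0.0014 -0.0003 0.0044
rotvec now [ 0.12 -0.14  0.04] direct d [-0.0014 -0.0003  0.0044]
```

Call:
arm_command:
  moves:
    - {"dx": -0.001,"dy": 0,"dz": 0.002,"wx": 0,"wy": 0,"wz": 0,"grip": 0.4}
    - {"dx": 0,"dy": 0,"dz": 0.002,"wx": 0,"wy": 0,"wz": 0,"grip": 0.4}
    - {"dx": 0,"dy": 0,"dz": 0.001,"wx": 0,"wy": 0,"wz": 0,"grip": 0.4}

```text
time_s: 8.95
eef_pos: [0.5855, -0.1566, 0.0391]
tcp_rot: [[0.844, 0.536, 0.005], [0.536, -0.844, -0.001], [0.004, 0.003, -1.0]]
wrist_force: [-3.0, 1.1, 6.6]
finger_gap: 0.503
```

It has touched down. I'll release gently and lift away.

Call:
arm_command:
  moves:
    - {"dx": 0,"dy": 0,"dz": 0,"wx": 0,"wy": 0,"wz": 0,"grip": 0.53}
    - {"dx": 0,"dy": 0,"dz": 0,"wx": 0,"wy": 0,"wz": 0,"grip": 0.57}
    - {"dx": 0,"dy": 0,"dz": 0,"wx": 0,"wy": 0,"wz": 0,"grip": 0.62}
    - {"dx": 0,"dy": 0,"dz": 0,"wx": 0,"wy": 0,"wz": 0,"grip": 0.64}

```text
time_s: 9.35
eef_pos: [0.588, -0.1573, 0.0415]
tcp_rot: [[0.844, 0.536, 0.01], [0.536, -0.844, -0.002], [0.007, 0.007, -1.0]]
wrist_force: [0.1, -0.3, 0.5]
finger_gap: 0.642
```

Call:
arm_command:
  moves:
    - {"dx": 0,"dy": 0,"dz": -0.01,"wx": 0,"wy": 0,"wz": 0,"grip": 0.64}
    - {"dx": 0,"dy": 0,"dz": -0.02,"wx": 0,"wy": 0,"wz": 0,"grip": 0.64}
    - {"dx": 0,"dy": 0,"dz": -0.03,"wx": 0,"wy": 0,"wz": 0,"grip": 0.64}
    - {"dx": 0,"dy": 0,"dz": -0.03,"wx": 0,"wy": 0,"wz": 0,"grip": 0.64}
    - {"dx": 0,"dy": 0,"dz": -0.02,"wx": 0,"wy": 0,"wz": 0,"grip": 0.64}
    - {"dx": 0,"dy": 0,"dz": 0,"wx": 0,"wy": 0,"wz": 0,"grip": 0.64}

```text
time_s: 9.95
eef_pos: [0.5869, -0.1571, 0.1587]
tcp_rot: [[0.844, 0.536, 0.011], [0.536, -0.844, -0.002], [0.008, 0.008, -1.0]]
wrist_force: [0.4, 0.2, 0.3]
finger_gap: 0.641
```

```bash
python3 plan.py 0.587 0.1868 0.15 72.5
```

```text
t 9.95 pos [ 0.5869 -0.1571  0.1587] phi -57.56 tilt 0.62 grip 0.641 F [0.4 0.2 0.3] q6 133.0
wz total -130.06 then dx,dy,dz 0.1034 0.328 0.0087
rotvec now [   0.73    0.27 -130.06] direct d [ 0.1845 -0.2903  0.0078]
```

Call:
arm_command:
  moves:
    - {"dx": 0,"dy": 0,"dz": 0,"wx": 0,"wy": 0,"wz": -8.2,"grip": 0.6}
    - {"dx": 0,"dy": 0,"dz": 0,"wx": 0,"wy": 0,"wz": -8.2,"grip": 0.6}
    - {"dx": 0,"dy": 0,"dz": 0,"wx": 0,"wy": 0,"wz": -8.2,"grip": 0.6}
    - {"dx": 0,"dy": 0,"dz": 0,"wx": 0,"wy": 0,"wz": -8.2,"grip": 0.6}
    - {"dx": 0,"dy": 0,"dz": 0,"wx": 0,"wy": 0,"wz": -8.2,"grip": 0.6}
    - {"dx": 0,"dy": 0,"dz": 0,"wx": 0,"wy": 0,"wz": -8.2,"grip": 0.6}
    - {"dx": 0,"dy": 0,"dz": 0,"wx": 0,"wy": 0,"wz": -8.2,"grip": 0.6}
    - {"dx": 0,"dy": 0,"dz": 0,"wx": 0,"wy": 0,"wz": -8.2,"grip": 0.6}

```text
time_s: 10.75
eef_pos: [0.5854, -0.1566, 0.1567]
tcp_rot: [[-0.185, 0.983, 0.009], [0.983, 0.185, -0.002], [-0.004, 0.008, -1.0]]
wrist_force: [0.1, -0.2, 0.0]
finger_gap: 0.596
```

Call:
arm_command:
  moves:
    - {"dx": 0,"dy": 0,"dz": 0,"wx": 0,"wy": 0,"wz": -8.2,"grip": 0.6}
    - {"dx": 0,"dy": 0,"dz": 0,"wx": 0,"wy": 0,"wz": -8.2,"grip": 0.6}
    - {"dx": 0,"dy": 0,"dz": 0,"wx": 0,"wy": 0,"wz": -8.2,"grip": 0.6}
    - {"dx": 0,"dy": 0,"dz": 0,"wx": 0,"wy": 0,"wz": -8.2,"grip": 0.6}
    - {"dx": 0,"dy": 0,"dz": 0,"wx": 0,"wy": 0,"wz": -8.2,"grip": 0.6}
    - {"dx": 0,"dy": 0,"dz": 0,"wx": 0,"wy": 0,"wz": -8,"grip": 0.6}
    - {"dx": 0,"dy": 0,"dz": 0,"wx": 0,"wy": 0,"wz": -5,"grip": 0.6}
    - {"dx": 0,"dy": 0,"dz": 0,"wx": 0,"wy": 0,"wz": -2,"grip": 0.6}

```text
time_s: 11.55
eef_pos: [0.5819, -0.1557, 0.1513]
tcp_rot: [[-0.935, 0.355, 0.002], [0.355, 0.935, -0.0], [-0.002, 0.0, -1.0]]
wrist_force: [-0.1, 0.1, 0.1]
finger_gap: 0.596
```

```bash
python3 plan.py 0.587 0.1868 0.15 72.5
```

```text
t 11.55 pos [ 0.5819 -0.1557  0.1513] phi 69.21 tilt 0.1 grip 0.596 F [-0.1  0.1  0.1] q6 6.0
wz total -3.29 then dx,dy,dz 0.0981 0.3282 0.0013
rotvec now [ 0.03  0.09 -3.29] direct d [0.1168 0.322  0.0013]
```

Call:
arm_command:
  moves:
    - {"dx": 0.013,"dy": 0.044,"dz": -0.002,"wx": 0,"wy": 0,"wz": -1.7,"grip": 0.6}
    - {"dx": 0.013,"dy": 0.044,"dz": -0.002,"wx": 0,"wy": 0,"wz": -1.6,"grip": 0.6}
    - {"dx": 0.013,"dy": 0.044,"dz": -0.002,"wx": 0,"wy": 0,"wz": 0,"grip": 0.6}
    - {"dx": 0.013,"dy": 0.044,"dz": -0.002,"wx": 0,"wy": 0,"wz": 0,"grip": 0.6}
    - {"dx": 0.013,"dy": 0.044,"dz": -0.002,"wx": 0,"wy": 0,"wz": 0,"grip": 0.6}
    - {"dx": 0.013,"dy": 0.044,"dz": -0.002,"wx": 0,"wy": 0,"wz": 0,"grip": 0.6}
    - {"dx": 0.013,"dy": 0.04,"dz": 0,"wx": 0,"wy": 0,"wz": 0,"grip": 0.6}
    - {"dx": 0.005,"dy": 0.02,"dz": 0,"wx": 0,"wy": 0,"wz": 0,"grip": 0.6}

```text
time_s: 12.35
eef_pos: [0.5902, 0.1899, 0.1586]
tcp_rot: [[-0.952, 0.306, -0.002], [0.306, 0.952, -0.001], [0.001, -0.002, -1.0]]
wrist_force: [-0.4, 0.1, 0.8]
finger_gap: 0.599
```

```bash
python3 plan.py 0.587 0.1868 0.08 72.5;python3 - <<'E'
from h import *
c=cam("top");cv2.imwrite("pics/t3.png",c["frame"])
E
```

```text
t 12.35 pos [0.5902 0.1899 0.1586] phi 72.19 tilt 0.14 grip 0.599 F [-0.4  0.1  0.8] q6 36.0
wz total -0.31 then dx,dy,dz 0.0022 -0.004 0.0786
rotvec now [-0.11 -0.09 -0.31] direct d [ 0.002  -0.0038  0.0786]
```

View pics/t3.png

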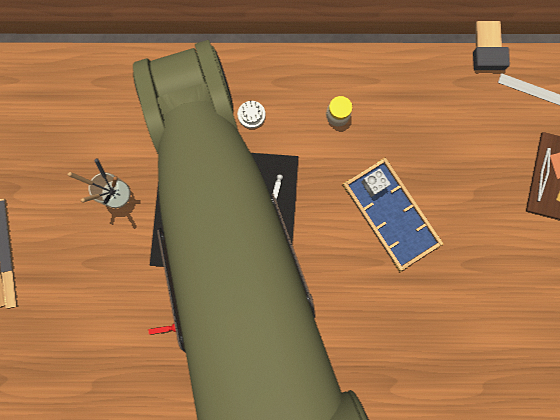

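The block sits squarely in the wide bay at (376,181). Next I'll descend on the large punch.

Call:
arm_command:
  moves:
    - {"dx": 0.002,"dy": -0.003,"dz": 0.02,"wx": 0,"wy": 0,"wz": -0.3,"grip": 0.5}
    - {"dx": 0,"dy": 0,"dz": 0.025,"wx": 0,"wy": 0,"wz": 0,"grip": 0.5}
    - {"dx": 0,"dy": 0,"dz": 0.02,"wx": 0,"wy": 0,"wz": 0,"grip": 0.5}
    - {"dx": 0,"dy": 0,"dz": 0.01,"wx": 0,"wy": 0,"wz": 0,"grip": 0.5}
    - {"dx": 0,"dy": 0,"dz": 0,"wx": 0,"wy": 0,"wz": 0,"grip": 0.5}

```text
time_s: 12.9
eef_pos: [0.5865, 0.1921, 0.0796]
tcp_rot: [[-0.956, 0.295, -0.002], [0.295, 0.956, 0.0], [0.002, -0.001, -1.0]]
wrist_force: [-0.5, -0.3, 0.3]
finger_gap: 0.5
```

```bash
python3 plan.py 0.587 0.1868 0.034 72.5
```

```text
t 12.9 pos [0.5865 0.1921 0.0796] phi 72.87 tilt 0.13 grip 0.5 F [-0.5 -0.3  0.3] q6 35.0
wz total 0.37 then dx,dy,dz -0.0021 -0.0049 0.0456
rotvec now [-0.04 -0.13  0.37] direct d [-0.0022 -0.0049  0.0456]
```

Call:
arm_command:
  moves:
    - {"dx": -0.002,"dy": -0.004,"dz": 0.012,"wx": 0,"wy": 0,"wz": 0.3,"grip": 0.5}
    - {"dx": 0,"dy": -0.001,"dz": 0.014,"wx": 0,"wy": 0,"wz": 0,"grip": 0.5}
    - {"dx": 0,"dy": 0,"dz": 0.006,"wx": 0,"wy": 0,"wz": 0,"grip": 0.5}
    - {"dx": 0,"dy": 0,"dz": 0.002,"wx": 0,"wy": 0,"wz": 0,"grip": 0.5}
    - {"dx": 0,"dy": 0,"dz": 0,"wx": 0,"wy": 0,"wz": 0,"grip": 0.5}

```text
time_s: 13.4
eef_pos: [0.5882, 0.1857, 0.0444]
tcp_rot: [[-0.954, 0.301, -0.0], [0.301, 0.954, 0.001], [0.0, 0.0, -1.0]]
wrist_force: [-0.3, -0.2, 0.3]
finger_gap: 0.5
```

```bash
python3 plan.py 0.587 0.1868 0.033 72.5
```

```text
t 13.4 pos [0.5882 0.1857 0.0444] phi 72.47 tilt 0.03 grip 0.5 F [-0.3 -0.2  0.3] q6 35.0
wz total -0.03 then dx,dy,dz 0.0015 0.0007 0.0114
rotvec now [ 0.03 -0.02 -0.03] direct d [0.0015 0.0006 0.0114]
```

Call:
arm_command:
  moves:
    - {"dx": 0.001,"dy": 0.0005,"dz": 0.005,"wx": 0,"wy": 0,"wz": 0,"grip": 0.5}
    - {"dx": 0,"dy": 0,"dz": 0.004,"wx": 0,"wy": 0,"wz": 0,"grip": 0.5}
    - {"dx": 0,"dy": 0,"dz": 0.001,"wx": 0,"wy": 0,"wz": 0,"grip": 0.5}
    - {"dx": 0,"dy": 0,"dz": 0,"wx": 0,"wy": 0,"wz": 0,"grip": 0.5}

```text
time_s: 13.8
eef_pos: [0.5882, 0.1871, 0.0347]
tcp_rot: [[-0.954, 0.301, 0.002], [0.301, 0.954, 0.001], [-0.001, 0.002, -1.0]]
wrist_force: [-0.3, -0.1, 0.4]
finger_gap: 0.501
```

```bash
python3 plan.py 0.587 0.1868 0.033 72.5; python3 - <<'E'
from h import *
c=cam("side");f=c["frame"]; u,v=proj(c,(.587,.187,.03)).astype(int); print(u,v);cv2.imwrite("pics/s4.png",cv2.resize(f[v-50:v+50,u-60:u+60],None,fx=5,fy=5,interpolation=cv2.INTER_CUBIC))
E
```

```text
t 13.8 pos [0.5882 0.1871 0.0347] phi 72.49 tilt 0.12 grip 0.501 F [-0.3 -0.1  0.4] q6 35.0
wz total -0.01 then dx,dy,dz 0.0011 -0.0007 0.0017
rotvec now [ 0.1   0.07 -0.01] direct d [ 0.0011 -0.0007  0.0017]
242 232
```

View pics/s4.png

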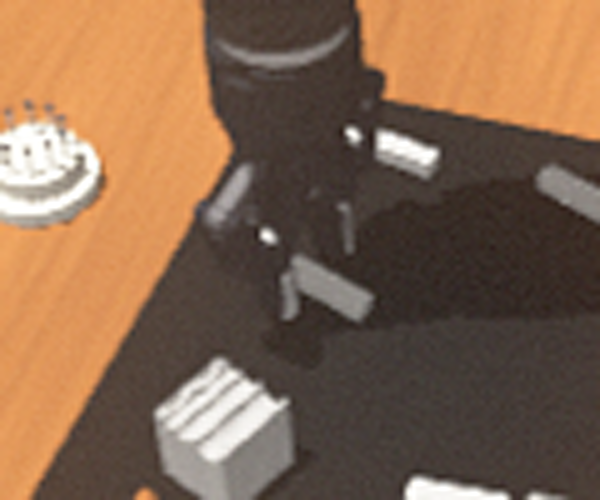

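The side crop shows the fingers straddling the large punch's shank at (330,285). I'll grip it.

Call:
arm_command:
  moves:
    - {"dx": 0.001,"dy": -0.0005,"dz": 0.001,"wx": 0,"wy": 0,"wz": 0,"grip": 0.3}
    - {"dx": 0,"dy": 0,"dz": 0,"wx": 0,"wy": 0,"wz": 0,"grip": 0.2}
    - {"dx": 0,"dy": 0,"dz": 0,"wx": 0,"wy": 0,"wz": 0,"grip": 0.05}
    - {"dx": 0,"dy": 0,"dz": 0,"wx": 0,"wy": 0,"wz": 0,"grip": 0.05}
    - {"dx": 0,"dy": 0,"dz": 0,"wx": 0,"wy": 0,"wz": 0,"grip": 0.05}
    - {"dx": 0,"dy": 0,"dz": 0,"wx": 0,"wy": 0,"wz": 0,"grip": 0.05}
  force: 60

```text
time_s: 14.45
eef_pos: [0.5876, 0.187, 0.0344]
tcp_rot: [[-0.954, 0.301, 0.003], [0.301, 0.954, 0.002], [-0.002, 0.002, -1.0]]
wrist_force: [0.5, 0.5, -0.1]
finger_gap: 0.116
```

```bash
python3 plan.py 0.587 0.1868 0.15 72.5
```

```text
t 14.45 pos [0.5876 0.187  0.0344] phi 72.48 tilt 0.19 grip 0.116 F [ 0.5  0.5 -0.1] q6 35.0
wz total -0.02 then dx,dy,dz 0.0005 -0.0004 -0.1156
rotvec now [ 0.13  0.13 -0.02] direct d [ 2.000e-04 -1.000e-04 -1.156e-01]
```

Call:
arm_command:
  moves:
    - {"dx": 0,"dy": 0,"dz": -0.01,"wx": 0,"wy": 0,"wz": 0,"grip": 0.05}
    - {"dx": 0,"dy": 0,"dz": -0.02,"wx": 0,"wy": 0,"wz": 0,"grip": 0.05}
    - {"dx": 0,"dy": 0,"dz": -0.03,"wx": 0,"wy": 0,"wz": 0,"grip": 0.05}
    - {"dx": 0,"dy": 0,"dz": -0.03,"wx": 0,"wy": 0,"wz": 0,"grip": 0.05}
    - {"dx": 0,"dy": 0,"dz": -0.015,"wx": 0,"wy": 0,"wz": 0,"grip": 0.05}
    - {"dx": 0,"dy": 0,"dz": 0,"wx": 0,"wy": 0,"wz": 0,"grip": 0.05}

```text
time_s: 15.05
eef_pos: [0.585, 0.1863, 0.1437]
tcp_rot: [[-0.954, 0.301, -0.002], [0.301, 0.954, 0.0], [0.002, -0.0, -1.0]]
wrist_force: [-0.1, 0.2, -2.6]
finger_gap: 0.121
```

Call:
arm_command:
  moves:
    - {"dx": 0,"dy": 0,"dz": 0,"wx": 0,"wy": 0,"wz": 6,"grip": 0.05}
    - {"dx": 0,"dy": 0,"dz": 0,"wx": 0,"wy": 0,"wz": 7,"grip": 0.05}
    - {"dx": 0,"dy": 0,"dz": 0,"wx": 0,"wy": 0,"wz": 7,"grip": 0.05}
    - {"dx": 0,"dy": 0,"dz": 0,"wx": 0,"wy": 0,"wz": 7,"grip": 0.05}
    - {"dx": 0,"dy": 0,"dz": 0,"wx": 0,"wy": 0,"wz": 7,"grip": 0.05}
    - {"dx": 0,"dy": 0,"dz": 0,"wx": 0,"wy": 0,"wz": 4,"grip": 0.05}
    - {"dx": 0,"dy": 0,"dz": 0,"wx": 0,"wy": 0,"wz": 2,"grip": 0.05}

```text
time_s: 15.75
eef_pos: [0.5816, 0.1854, 0.1391]
tcp_rot: [[-0.513, 0.859, -0.009], [0.859, 0.513, -0.001], [0.003, -0.008, -1.0]]
wrist_force: [1.2, 0.1, -1.6]
finger_gap: 0.115
```

```bash
python3 plan.py 0.5285 -0.186 0.15 32.4; python3 - <<'E'
from h import *
c=cam("side");f=c["frame"]; u,v=proj(c,(.587,.187,.12)).astype(int); print(u,v);cv2.imwrite("pics/s5.png",cv2.resize(f[v-50:v+60,u-60:u+60],None,fx=5,fy=5,interpolation=cv2.INTER_CUBIC))
E
```

```text
t 15.75 pos [0.5816 0.1854 0.1391] phi 30.83 tilt 0.5 grip 0.115 F [ 1.2  0.1 -1.6] q6 77.0
wz total -1.57 then dx,dy,dz -0.2851 -0.2438 -0.0109
rotvec now [-0.46 -0.2  -1.57] direct d [-0.2916 -0.236  -0.01  ]
240 207
```

View pics/s5.png

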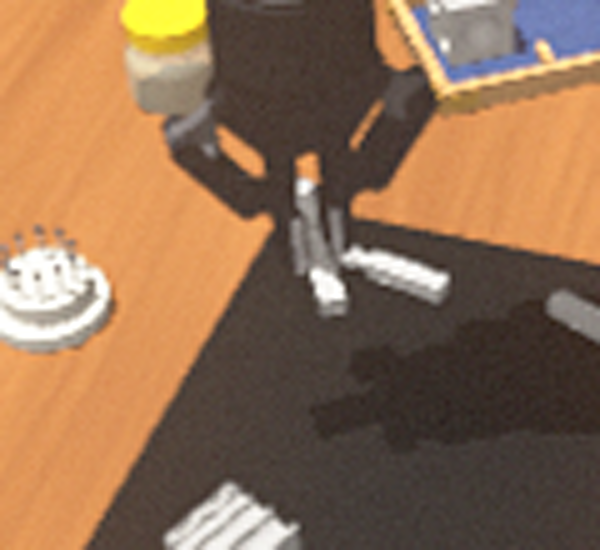

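Call:
arm_command:
  moves:
    - {"dx": -0.03,"dy": -0.025,"dz": -0.004,"wx": -0.4,"wy": -0.2,"wz": -1.5,"grip": 0.05}
    - {"dx": -0.036,"dy": -0.031,"dz": -0.004,"wx": 0,"wy": 0,"wz": 0,"grip": 0.05}
    - {"dx": -0.037,"dy": -0.032,"dz": -0.004,"wx": 0,"wy": 0,"wz": 0,"grip": 0.05}
    - {"dx": -0.037,"dy": -0.032,"dz": -0.003,"wx": 0,"wy": 0,"wz": 0,"grip": 0.05}
    - {"dx": -0.037,"dy": -0.032,"dz": -0.002,"wx": 0,"wy": 0,"wz": 0,"grip": 0.05}
    - {"dx": -0.037,"dy": -0.032,"dz": -0.002,"wx": 0,"wy": 0,"wz": 0,"grip": 0.05}
    - {"dx": -0.03,"dy": -0.026,"dz": 0,"wx": 0,"wy": 0,"wz": 0,"grip": 0.05}
    - {"dx": -0.015,"dy": -0.012,"dz": 0,"wx": 0,"wy": 0,"wz": 0,"grip": 0.05}

```text
time_s: 16.6
eef_pos: [0.5293, -0.1594, 0.153]
tcp_rot: [[-0.548, 0.836, -0.006], [0.836, 0.548, 0.0], [0.003, -0.005, -1.0]]
wrist_force: [-0.7, -0.0, -0.6]
finger_gap: 0.119
```

```bash
python3 plan.py 0.526 -0.1876 0.09 32.4
```

```text
t 16.6 pos [ 0.5293 -0.1594  0.153 ] phi 33.24 tilt 0.35 grip 0.119 F [-0.7 -0.  -0.6] q6 40.0
wz total 0.84 then dx,dy,dz -0.0221 -0.0179 0.063
rotvec now [-0.29 -0.2   0.84] direct d [-0.022  -0.0179  0.063 ]
```

Call:
arm_command:
  moves:
    - {"dx": -0.012,"dy": -0.01,"dz": 0.005,"wx": -0.3,"wy": -0.2,"wz": 0.8,"grip": 0.05}
    - {"dx": -0.006,"dy": -0.005,"dz": 0.015,"wx": 0,"wy": 0,"wz": 0,"grip": 0.05}
    - {"dx": -0.002,"dy": -0.001,"dz": 0.018,"wx": 0,"wy": 0,"wz": 0,"grip": 0.05}
    - {"dx": 0,"dy": 0,"dz": 0.012,"wx": 0,"wy": 0,"wz": 0,"grip": 0.05}
    - {"dx": 0,"dy": 0,"dz": 0,"wx": 0,"wy": 0,"wz": 0,"grip": 0.05}

```text
time_s: 17.1
eef_pos: [0.5239, -0.1901, 0.0992]
tcp_rot: [[-0.533, 0.846, -0.002], [0.846, 0.533, 0.0], [0.001, -0.002, -1.0]]
wrist_force: [-0.9, -0.5, -1.7]
finger_gap: 0.119
```

```bash
python3 plan.py 0.526 -0.1876 0.04 32.4; python3 - <<'E'
from h import *
c=cam("side");f=c["frame"]; u,v=proj(c,(.526,-.187,.06)).astype(int); print(u,v);cv2.imwrite("pics/s6.png",cv2.resize(f[v-50:v+60,u-60:u+60],None,fx=5,fy=5,interpolation=cv2.INTER_CUBIC))
E
```

```text
t 17.1 pos [ 0.5239 -0.1901  0.0992] phi 32.2 tilt 0.11 grip 0.119 F [-0.9 -0.5 -1.7] q6 38.0
wz total -0.2 then dx,dy,dz 0.001 0.0031 0.0592
rotvec now [-0.09 -0.07 -0.2 ] direct d [0.0009 0.0032 0.0591]
293 147
```

View pics/s6.png

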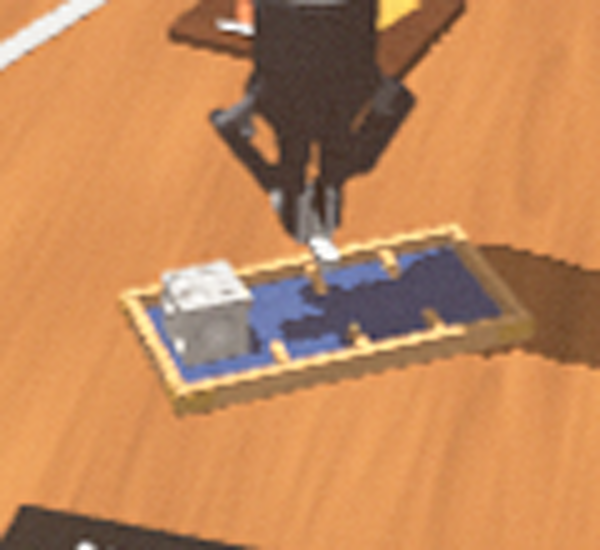

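Call:
arm_command:
  moves:
    - {"dx": 0.001,"dy": 0.002,"dz": 0.012,"wx": 0,"wy": 0,"wz": -0.2,"grip": 0.05}
    - {"dx": 0,"dy": 0,"dz": 0.016,"wx": 0,"wy": 0,"wz": 0,"grip": 0.05}
    - {"dx": 0,"dy": 0,"dz": 0.012,"wx": 0,"wy": 0,"wz": 0,"grip": 0.05}
    - {"dx": 0,"dy": 0,"dz": 0.006,"wx": 0,"wy": 0,"wz": 0,"grip": 0.05}
    - {"dx": 0,"dy": 0,"dz": 0.001,"wx": 0,"wy": 0,"wz": 0,"grip": 0.05}
    - {"dx": 0,"dy": 0,"dz": 0,"wx": 0,"wy": 0,"wz": 0,"grip": 0.05}

```text
time_s: 17.75
eef_pos: [0.5279, -0.1865, 0.0519]
tcp_rot: [[-0.54, 0.842, 0.002], [0.842, 0.54, -0.001], [-0.002, 0.001, -1.0]]
wrist_force: [0.0, -0.1, -1.2]
finger_gap: 0.114
```

```bash
python3 plan.py 0.526 -0.1876 0.0365 32.4
```

```text
t 17.75 pos [ 0.5279 -0.1865  0.0519] phi 32.66 tilt 0.14 grip 0.114 F [ 0.  -0.1 -1.2] q6 38.0
wz total 0.26 then dx,dy,dz 0.0001 -0.0022 0.0154
rotvec now [0.09 0.11 0.26] direct d [ 0.0001 -0.0022  0.0154]
```

Call:
arm_command:
  moves:
    - {"dx": 0,"dy": -0.001,"dz": 0.006,"wx": 0,"wy": 0,"wz": 0.2,"grip": 0.05}
    - {"dx": 0,"dy": 0,"dz": 0.004,"wx": 0,"wy": 0,"wz": 0,"grip": 0.05}
    - {"dx": 0,"dy": 0,"dz": 0.002,"wx": 0,"wy": 0,"wz": 0,"grip": 0.05}
    - {"dx": 0,"dy": 0,"dz": 0.001,"wx": 0,"wy": 0,"wz": 0,"grip": 0.05}

```text
time_s: 18.15
eef_pos: [0.5282, -0.1875, 0.0393]
tcp_rot: [[-0.536, 0.844, 0.005], [0.844, 0.536, -0.002], [-0.004, 0.003, -1.0]]
wrist_force: [-0.7, 0.2, -1.3]
finger_gap: 0.117
```

Call:
arm_command:
  moves:
    - {"dx": 0,"dy": 0,"dz": 0.001,"wx": 0,"wy": 0,"wz": 0,"grip": 0.05}
    - {"dx": 0,"dy": 0,"dz": 0.001,"wx": 0,"wy": 0,"wz": 0,"grip": 0.05}
    - {"dx": 0,"dy": 0,"dz": 0.001,"wx": 0,"wy": 0,"wz": 0,"grip": 0.05}

```text
time_s: 18.45
eef_pos: [0.5284, -0.1877, 0.0363]
tcp_rot: [[-0.536, 0.844, 0.005], [0.844, 0.536, -0.002], [-0.004, 0.003, -1.0]]
wrist_force: [-0.4, -0.1, 3.3]
finger_gap: 0.117
```

Contact at the expected height. I'll release to a small opening and lift.

Call:
arm_command:
  moves:
    - {"dx": 0,"dy": 0,"dz": 0,"wx": 0,"wy": 0,"wz": 0,"grip": 0.14}
    - {"dx": 0,"dy": 0,"dz": 0,"wx": 0,"wy": 0,"wz": 0,"grip": 0.2}
    - {"dx": 0,"dy": 0,"dz": 0,"wx": 0,"wy": 0,"wz": 0,"grip": 0.27}
    - {"dx": 0,"dy": 0,"dz": 0,"wx": 0,"wy": 0,"wz": 0,"grip": 0.3}

```text
time_s: 18.85
eef_pos: [0.5293, -0.1881, 0.0371]
tcp_rot: [[-0.536, 0.844, 0.007], [0.844, 0.536, -0.003], [-0.006, 0.004, -1.0]]
wrist_force: [-0.5, -0.1, -0.9]
finger_gap: 0.298
```

Call:
arm_command:
  moves:
    - {"dx": 0,"dy": 0,"dz": -0.008,"wx": 0,"wy": 0,"wz": 0,"grip": 0.3}
    - {"dx": 0,"dy": 0,"dz": -0.02,"wx": 0,"wy": 0,"wz": 0,"grip": 0.3}
    - {"dx": 0,"dy": 0,"dz": -0.03,"wx": 0,"wy": 0,"wz": 0,"grip": 0.3}
    - {"dx": 0,"dy": 0,"dz": -0.03,"wx": 0,"wy": 0,"wz": 0,"grip": 0.3}
    - {"dx": 0,"dy": 0,"dz": -0.02,"wx": 0,"wy": 0,"wz": 0,"grip": 0.4}
    - {"dx": 0,"dy": 0,"dz": 0,"wx": 0,"wy": 0,"wz": 0,"grip": 0.5}

```text
time_s: 19.45
eef_pos: [0.5283, -0.1877, 0.1515]
tcp_rot: [[-0.536, 0.844, 0.007], [0.844, 0.536, -0.003], [-0.006, 0.004, -1.0]]
wrist_force: [0.9, -0.3, 0.2]
finger_gap: 0.499
```

```bash
python3 plan.py 0.4518 0.0967 0.14 60.6
```

```text
t 19.45 pos [ 0.5283 -0.1877  0.1515] phi 32.44 tilt 0.42 grip 0.499 F [ 0.9 -0.3  0.2] q6 38.0
wz total -28.16 then dx,dy,dz 0.2062 0.2102 0.0115
rotvec now [  0.17   0.39 -28.17] direct d [0.2811 0.0879 0.0102]
```

Call:
arm_command:
  moves:
    - {"dx": 0,"dy": 0,"dz": 0,"wx": 0.1,"wy": 0.3,"wz": -8,"grip": 0.5}
    - {"dx": 0,"dy": 0,"dz": 0,"wx": 0,"wy": 0,"wz": -8,"grip": 0.5}
    - {"dx": 0,"dy": 0,"dz": 0,"wx": 0,"wy": 0,"wz": -8,"grip": 0.5}
    - {"dx": 0,"dy": 0,"dz": 0,"wx": 0,"wy": 0,"wz": -4,"grip": 0.5}
    - {"dx": 0.03,"dy": 0.03,"dz": 0,"wx": 0,"wy": 0,"wz": -1,"grip": 0.5}
    - {"dx": 0.035,"dy": 0.035,"dz": 0,"wx": 0,"wy": 0,"wz": 0,"grip": 0.5}
    - {"dx": 0.035,"dy": 0.035,"dz": 0,"wx": 0,"wy": 0,"wz": 0,"grip": 0.5}
    - {"dx": 0.035,"dy": 0.035,"dz": 0,"wx": 0,"wy": 0,"wz": 0,"grip": 0.5}

```text
time_s: 20.25
eef_pos: [0.4716, -0.006, 0.1488]
tcp_rot: [[-0.884, 0.468, 0.005], [0.468, 0.884, -0.001], [-0.005, 0.001, -1.0]]
wrist_force: [0.7, 0.8, -0.4]
finger_gap: 0.498
```

```bash
python3 plan.py 0.4518 0.0967 0.12 60.6
```

```text
t 20.25 pos [ 0.4716 -0.006   0.1488] phi 62.07 tilt 0.28 grip 0.498 F [ 0.7  0.8 -0.4] q6 27.0
wz total 1.47 then dx,dy,dz 0.0677 0.0798 0.0288
rotvec now [0.07 0.27 1.47] direct d [0.0658 0.0814 0.0286]
```

Call:
arm_command:
  moves:
    - {"dx": 0.025,"dy": 0.03,"dz": 0.005,"wx": 0,"wy": 0.2,"wz": 1.4,"grip": 0.5}
    - {"dx": 0.018,"dy": 0.02,"dz": 0.01,"wx": 0,"wy": 0,"wz": 0,"grip": 0.5}
    - {"dx": 0.008,"dy": 0.01,"dz": 0.01,"wx": 0,"wy": 0,"wz": 0,"grip": 0.5}
    - {"dx": 0,"dy": 0,"dz": 0.005,"wx": 0,"wy": 0,"wz": 0,"grip": 0.5}
    - {"dx": 0,"dy": 0,"dz": 0,"wx": 0,"wy": 0,"wz": 0,"grip": 0.5}

```text
time_s: 20.75
eef_pos: [0.4502, 0.0786, 0.116]
tcp_rot: [[-0.875, 0.483, -0.001], [0.483, 0.875, 0.001], [0.002, 0.001, -1.0]]
wrist_force: [-0.3, -0.2, -0.0]
finger_gap: 0.498
```

```bash
python3 plan.py 0.4518 0.0967 0.06 60.6
```

```text
t 20.75 pos [0.4502 0.0786 0.116 ] phi 61.1 tilt 0.11 grip 0.498 F [-0.3 -0.2 -0. ] q6 39.0
wz total 0.5 then dx,dy,dz 0.0075 0.0165 0.056
rotvec now [ 0.04 -0.1   0.5 ] direct d [0.0073 0.0165 0.056 ]
```

Call:
arm_command:
  moves:
    - {"dx": 0.005,"dy": 0.01,"dz": 0.005,"wx": 0,"wy": 0,"wz": 0.4,"grip": 0.5}
    - {"dx": 0.002,"dy": 0.004,"dz": 0.015,"wx": 0,"wy": 0,"wz": 0,"grip": 0.5}
    - {"dx": 0,"dy": 0.001,"dz": 0.015,"wx": 0,"wy": 0,"wz": 0,"grip": 0.5}
    - {"dx": 0,"dy": 0,"dz": 0.008,"wx": 0,"wy": 0,"wz": 0,"grip": 0.5}
    - {"dx": 0,"dy": 0,"dz": 0,"wx": 0,"wy": 0,"wz": 0,"grip": 0.5}

```text
time_s: 21.25
eef_pos: [0.4536, 0.0915, 0.0726]
tcp_rot: [[-0.869, 0.495, 0.001], [0.495, 0.869, 0.0], [-0.001, 0.001, -1.0]]
wrist_force: [0.2, 0.7, -0.7]
finger_gap: 0.501
```

```bash
python3 plan.py 0.4518 0.0967 0.032 60.6
```

```text
t 21.25 pos [0.4536 0.0915 0.0726] phi 60.33 tilt 0.05 grip 0.501 F [ 0.2  0.7 -0.7] q6 41.0
wz total -0.27 then dx,dy,dz 0.0041 0.0036 0.0406
rotvec now [ 0.03  0.04 -0.27] direct d [0.0042 0.0036 0.0406]
```

Call:
arm_command:
  moves:
    - {"dx": 0.004,"dy": 0.003,"dz": 0.01,"wx": 0,"wy": 0,"wz": -0.2,"grip": 0.5}
    - {"dx": 0,"dy": 0,"dz": 0.012,"wx": 0,"wy": 0,"wz": 0,"grip": 0.5}
    - {"dx": 0,"dy": 0,"dz": 0.006,"wx": 0,"wy": 0,"wz": 0,"grip": 0.5}
    - {"dx": 0,"dy": 0,"dz": 0.001,"wx": 0,"wy": 0,"wz": 0,"grip": 0.5}
    - {"dx": 0,"dy": 0,"dz": 0,"wx": 0,"wy": 0,"wz": 0,"grip": 0.5}

```text
time_s: 21.75
eef_pos: [0.4524, 0.0954, 0.0422]
tcp_rot: [[-0.87, 0.493, 0.002], [0.493, 0.87, 0.0], [-0.002, 0.001, -1.0]]
wrist_force: [-0.3, -0.2, 1.2]
finger_gap: 0.501
```

```bash
python3 plan.py 0.4518 0.0967 0.032 60.6; python3 - <<'E'
from h import *
c=cam("side");f=c["frame"]; u,v=proj(c,(.452,.097,.03)).astype(int); print(u,v);cv2.imwrite("pics/s7.png",cv2.resize(f[v-50:v+60,u-60:u+60],None,fx=5,fy=5,interpolation=cv2.INTER_CUBIC))
E
```

```text
t 21.75 pos [0.4524 0.0954 0.0422] phi 60.43 tilt 0.11 grip 0.501 F [-0.3 -0.2  1.2] q6 41.0
wz total -0.17 then dx,dy,dz 0.0011 0.0008 0.0102
rotvec now [ 0.07  0.09 -0.17] direct d [0.0012 0.0008 0.0102]
300 217
```

View pics/s7.png

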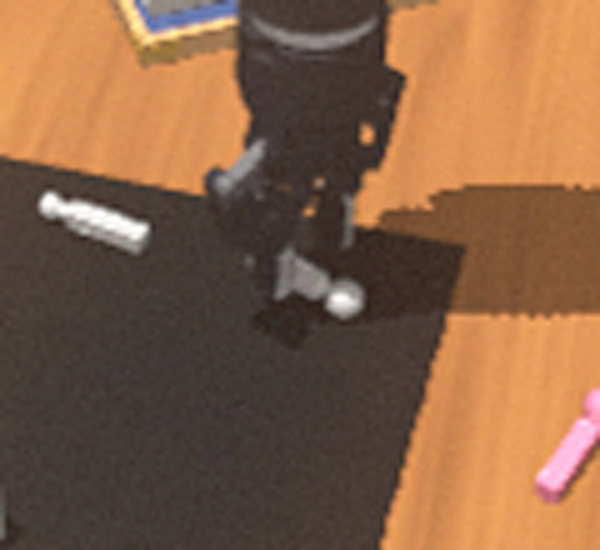

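The fingers straddle the medium punch, with its ball at (343,298) in the crop. I'll go down and grip.

Call:
arm_command:
  moves:
    - {"dx": 0.001,"dy": 0.0005,"dz": 0.005,"wx": 0,"wy": 0,"wz": 0,"grip": 0.5}
    - {"dx": 0,"dy": 0,"dz": 0.003,"wx": 0,"wy": 0,"wz": 0,"grip": 0.5}
    - {"dx": 0,"dy": 0,"dz": 0.001,"wx": 0,"wy": 0,"wz": 0,"grip": 0.5}
    - {"dx": 0,"dy": 0,"dz": 0,"wx": 0,"wy": 0,"wz": 0,"grip": 0.3}
    - {"dx": 0,"dy": 0,"dz": 0,"wx": 0,"wy": 0,"wz": 0,"grip": 0.2}
    - {"dx": 0,"dy": 0,"dz": 0,"wx": 0,"wy": 0,"wz": 0,"grip": 0.05}
    - {"dx": 0,"dy": 0,"dz": 0,"wx": 0,"wy": 0,"wz": 0,"grip": 0.05}
    - {"dx": 0,"dy": 0,"dz": 0,"wx": 0,"wy": 0,"wz": 0,"grip": 0.05}

```text
time_s: 22.6
eef_pos: [0.4527, 0.0967, 0.0336]
tcp_rot: [[-0.87, 0.493, 0.004], [0.493, 0.87, 0.001], [-0.003, 0.003, -1.0]]
wrist_force: [-0.7, -0.4, -0.4]
finger_gap: 0.116
```

```bash
python3 plan.py 0.4518 0.0967 0.14 60.6
```

```text
t 22.6 pos [0.4527 0.0967 0.0336] phi 60.44 tilt 0.23 grip 0.116 F [-0.7 -0.4 -0.4] q6 42.0
wz total -0.16 then dx,dy,dz 0.0008 -0.0005 -0.1064
rotvec now [ 0.14  0.18 -0.16] direct d [ 0.0004 -0.0002 -0.1064]
```

Call:
arm_command:
  moves:
    - {"dx": 0,"dy": 0,"dz": -0.01,"wx": 0,"wy": 0,"wz": 0,"grip": 0.05}
    - {"dx": 0,"dy": 0,"dz": -0.02,"wx": 0,"wy": 0,"wz": 0,"grip": 0.05}
    - {"dx": 0,"dy": 0,"dz": -0.03,"wx": 0,"wy": 0,"wz": 0,"grip": 0.05}
    - {"dx": 0,"dy": 0,"dz": -0.03,"wx": 0,"wy": 0,"wz": 3,"grip": 0.05}
    - {"dx": 0,"dy": 0,"dz": -0.015,"wx": 0,"wy": 0,"wz": 7,"grip": 0.05}
    - {"dx": 0,"dy": 0,"dz": 0,"wx": 0,"wy": 0,"wz": 8,"grip": 0.05}
    - {"dx": 0,"dy": 0,"dz": 0,"wx": 0,"wy": 0,"wz": 6,"grip": 0.05}
    - {"dx": 0,"dy": 0,"dz": 0,"wx": 0,"wy": 0,"wz": 2,"grip": 0.05}

```text
time_s: 23.4
eef_pos: [0.4518, 0.0965, 0.1477]
tcp_rot: [[-0.55, 0.835, 0.005], [0.835, 0.55, 0.001], [-0.002, 0.005, -1.0]]
wrist_force: [0.1, 0.4, -0.6]
finger_gap: 0.115
```

```bash
python3 plan.py 0.4856 -0.2191 0.14 32.4
```

```text
t 23.4 pos [0.4518 0.0965 0.1477] phi 33.39 tilt 0.3 grip 0.115 F [ 0.1  0.4 -0.6] q6 69.0
wz total 0.99 then dx,dy,dz -0.2846 -0.1406 0.0077
rotvec now [0.28 0.12 0.99] direct d [-0.2821 -0.1455  0.0076]
```

Call:
arm_command:
  moves:
    - {"dx": -0.03,"dy": -0.015,"dz": 0,"wx": 0.2,"wy": 0.1,"wz": 0.9,"grip": 0.05}
    - {"dx": -0.04,"dy": -0.02,"dz": 0,"wx": 0,"wy": 0,"wz": 0,"grip": 0.05}
    - {"dx": -0.042,"dy": -0.021,"dz": 0,"wx": 0,"wy": 0,"wz": 0,"grip": 0.05}
    - {"dx": -0.042,"dy": -0.021,"dz": 0,"wx": 0,"wy": 0,"wz": 0,"grip": 0.05}
    - {"dx": -0.042,"dy": -0.021,"dz": 0,"wx": 0,"wy": 0,"wz": 0,"grip": 0.05}
    - {"dx": -0.035,"dy": -0.017,"dz": 0,"wx": 0,"wy": 0,"wz": 0,"grip": 0.05}
    - {"dx": -0.025,"dy": -0.012,"dz": 0,"wx": 0,"wy": 0,"wz": 0,"grip": 0.05}
    - {"dx": -0.012,"dy": -0.006,"dz": 0,"wx": 0,"wy": 0,"wz": 0,"grip": 0.05}

```text
time_s: 24.2
eef_pos: [0.487, -0.2101, 0.1542]
tcp_rot: [[-0.542, 0.841, 0.009], [0.841, 0.542, 0.001], [-0.004, 0.008, -1.0]]
wrist_force: [0.4, 0.7, -1.2]
finger_gap: 0.116
```

```bash
python3 plan.py 0.4856 -0.2191 0.08 32.4
```

```text
t 24.2 pos [ 0.487  -0.2101  0.1542] phi 32.79 tilt 0.52 grip 0.116 F [ 0.4  0.7 -1.2] q6 34.0
wz total 0.39 then dx,dy,dz -0.0069 -0.0061 0.0742
rotvec now [0.45 0.25 0.39] direct d [-0.0065 -0.0067  0.0742]
```

Call:
arm_command:
  moves:
    - {"dx": -0.001,"dy": -0.003,"dz": 0.015,"wx": 0.4,"wy": 0.2,"wz": 0.3,"grip": 0.05}
    - {"dx": -0.001,"dy": -0.002,"dz": 0.025,"wx": 0,"wy": 0,"wz": 0,"grip": 0.05}
    - {"dx": 0,"dy": 0,"dz": 0.02,"wx": 0,"wy": 0,"wz": 0,"grip": 0.05}
    - {"dx": 0,"dy": 0,"dz": 0.008,"wx": 0,"wy": 0,"wz": 0,"grip": 0.05}
    - {"dx": 0,"dy": 0,"dz": 0,"wx": 0,"wy": 0,"wz": 0,"grip": 0.05}

```text
time_s: 24.7
eef_pos: [0.4827, -0.212, 0.0825]
tcp_rot: [[-0.536, 0.844, -0.001], [0.844, 0.536, 0.002], [0.002, 0.0, -1.0]]
wrist_force: [0.3, 0.1, -0.4]
finger_gap: 0.116
```

```bash
python3 plan.py 0.4856 -0.2191 0.0356 32.4; python3 - <<'E'
from h import *
c=cam("side");f=c["frame"]; u,v=proj(c,(.5,-.187,.06)).astype(int); print(u,v);cv2.imwrite("pics/s8.png",cv2.resize(f[v-50:v+60,u-60:u+60],None,fx=5,fy=5,interpolation=cv2.INTER_CUBIC))
E
```

```text
t 24.7 pos [ 0.4827 -0.212   0.0825] phi 32.44 tilt 0.13 grip 0.116 F [ 0.3  0.1 -0.4] q6 34.0
wz total 0.04 then dx,dy,dz -0.0076 -0.0013 0.0469
rotvec now [ 0.02 -0.13  0.04] direct d [-0.0077 -0.0014  0.0469]
301 148
```

View pics/s8.png

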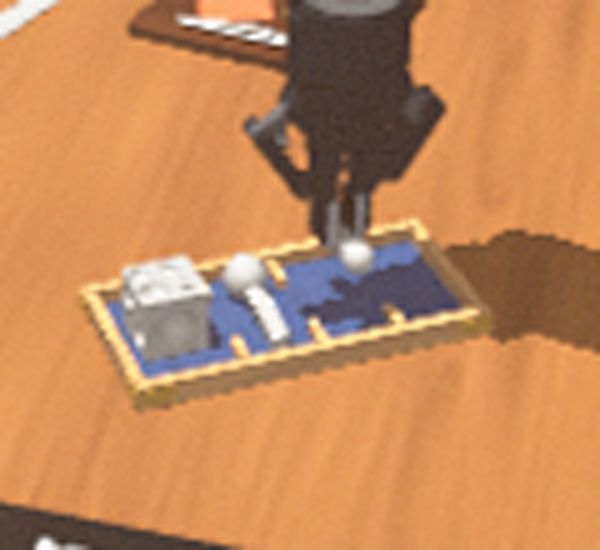

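The large punch lies cleanly in lane 1, from (240,270) to (275,330) in the crop. The medium punch is above lane 2.

Call:
arm_command:
  moves:
    - {"dx": -0.005,"dy": -0.001,"dz": 0.008,"wx": 0,"wy": 0,"wz": 0,"grip": 0.05}
    - {"dx": -0.002,"dy": 0,"dz": 0.013,"wx": 0,"wy": 0,"wz": 0,"grip": 0.05}
    - {"dx": 0,"dy": 0,"dz": 0.01,"wx": 0,"wy": 0,"wz": 0,"grip": 0.05}
    - {"dx": 0,"dy": 0,"dz": 0.003,"wx": 0,"wy": 0,"wz": 0,"grip": 0.05}
    - {"dx": 0,"dy": 0,"dz": 0,"wx": 0,"wy": 0,"wz": 0,"grip": 0.05}

```text
time_s: 25.25
eef_pos: [0.4879, -0.2186, 0.0481]
tcp_rot: [[-0.538, 0.843, 0.003], [0.843, 0.538, 0.001], [-0.001, 0.003, -1.0]]
wrist_force: [0.3, -0.4, -1.9]
finger_gap: 0.119
```

```bash
python3 plan.py 0.4856 -0.2191 0.0356 32.4
```

```text
t 25.25 pos [ 0.4879 -0.2186  0.0481] phi 32.54 tilt 0.15 grip 0.119 F [ 0.3 -0.4 -1.9] q6 33.0
wz total 0.14 then dx,dy,dz 0.0008 -0.0022 0.0125
rotvec now [0.14 0.05 0.14] direct d [ 0.0008 -0.0022  0.0125]
```

Call:
arm_command:
  moves:
    - {"dx": 0,"dy": -0.002,"dz": 0.005,"wx": 0,"wy": 0,"wz": 0,"grip": 0.05}
    - {"dx": 0,"dy": 0,"dz": 0.003,"wx": 0,"wy": 0,"wz": 0,"grip": 0.05}
    - {"dx": 0,"dy": 0,"dz": 0.001,"wx": 0,"wy": 0,"wz": 0,"grip": 0.05}
    - {"dx": 0,"dy": 0,"dz": 0.001,"wx": 0,"wy": 0,"wz": 0,"grip": 0.05}

```text
time_s: 25.65
eef_pos: [0.4864, -0.22, 0.0378]
tcp_rot: [[-0.538, 0.843, 0.003], [0.843, 0.538, 0.0], [-0.001, 0.003, -1.0]]
wrist_force: [0.5, -0.7, -0.6]
finger_gap: 0.119
```

Call:
arm_command:
  moves:
    - {"dx": 0,"dy": 0,"dz": 0.001,"wx": 0,"wy": 0,"wz": 0,"grip": 0.05}
    - {"dx": 0,"dy": 0,"dz": 0.001,"wx": 0,"wy": 0,"wz": 0,"grip": 0.05}
    - {"dx": 0,"dy": 0,"dz": 0.0005,"wx": 0,"wy": 0,"wz": 0,"grip": 0.05}

```text
time_s: 25.95
eef_pos: [0.4867, -0.2202, 0.0355]
tcp_rot: [[-0.538, 0.843, 0.004], [0.843, 0.538, 0.0], [-0.002, 0.003, -1.0]]
wrist_force: [-0.5, 0.7, 2.5]
finger_gap: 0.118
```

Call:
arm_command:
  moves:
    - {"dx": 0,"dy": 0,"dz": 0,"wx": 0,"wy": 0,"wz": 0,"grip": 0.14}
    - {"dx": 0,"dy": 0,"dz": 0,"wx": 0,"wy": 0,"wz": 0,"grip": 0.2}
    - {"dx": 0,"dy": 0,"dz": 0,"wx": 0,"wy": 0,"wz": 0,"grip": 0.27}
    - {"dx": 0,"dy": 0,"dz": 0,"wx": 0,"wy": 0,"wz": 0,"grip": 0.3}

```text
time_s: 26.35
eef_pos: [0.4872, -0.2203, 0.036]
tcp_rot: [[-0.538, 0.843, 0.005], [0.843, 0.538, -0.0], [-0.003, 0.004, -1.0]]
wrist_force: [0.4, 0.4, -0.2]
finger_gap: 0.305
```

Call:
arm_command:
  moves:
    - {"dx": 0,"dy": 0,"dz": -0.008,"wx": 0,"wy": 0,"wz": 0,"grip": 0.3}
    - {"dx": 0,"dy": 0,"dz": -0.02,"wx": 0,"wy": 0,"wz": 0,"grip": 0.3}
    - {"dx": 0,"dy": 0,"dz": -0.03,"wx": 0,"wy": 0,"wz": 0,"grip": 0.3}
    - {"dx": 0,"dy": 0,"dz": -0.03,"wx": 0,"wy": 0,"wz": 0,"grip": 0.3}
    - {"dx": 0,"dy": 0,"dz": -0.015,"wx": 0,"wy": 0,"wz": 0,"grip": 0.4}
    - {"dx": 0,"dy": 0,"dz": 0,"wx": 0,"wy": 0,"wz": 0,"grip": 0.5}

```text
time_s: 26.95
eef_pos: [0.4862, -0.22, 0.1448]
tcp_rot: [[-0.538, 0.843, 0.004], [0.843, 0.538, 0.0], [-0.002, 0.004, -1.0]]
wrist_force: [0.5, 0.8, 0.3]
finger_gap: 0.499
```

```bash
python3 plan.py 0.579 0.0747 0.14 75.6
```

```text
t 26.95 pos [ 0.4862 -0.22    0.1448] phi 32.52 tilt 0.24 grip 0.499 F [0.5 0.8 0.3] q6 33.0
wz total -43.08 then dx,dy,dz -0.0166 0.3086 0.0048
rotvec now [  0.15   0.2  -43.08] direct d [0.1986 0.2367 0.0052]
```

Call:
arm_command:
  moves:
    - {"dx": 0,"dy": 0,"dz": 0,"wx": 0.1,"wy": 0.2,"wz": -8.2,"grip": 0.5}
    - {"dx": 0,"dy": 0,"dz": 0,"wx": 0,"wy": 0,"wz": -8.2,"grip": 0.5}
    - {"dx": 0,"dy": 0,"dz": 0,"wx": 0,"wy": 0,"wz": -8.2,"grip": 0.5}
    - {"dx": 0,"dy": 0,"dz": 0,"wx": 0,"wy": 0,"wz": -8.2,"grip": 0.5}
    - {"dx": 0,"dy": 0,"dz": 0,"wx": 0,"wy": 0,"wz": -6,"grip": 0.5}
    - {"dx": -0.002,"dy": 0.03,"dz": 0,"wx": 0,"wy": 0,"wz": -3,"grip": 0.5}
    - {"dx": -0.002,"dy": 0.045,"dz": 0,"wx": 0,"wy": 0,"wz": -1,"grip": 0.5}
    - {"dx": -0.002,"dy": 0.045,"dz": 0,"wx": 0,"wy": 0,"wz": 0,"grip": 0.5}

```text
time_s: 27.75
eef_pos: [0.5201, -0.1067, 0.1411]
tcp_rot: [[-0.973, 0.232, -0.002], [0.232, 0.973, 0.001], [0.002, 0.0, -1.0]]
wrist_force: [1.3, -0.3, 0.7]
finger_gap: 0.5
```

```bash
python3 plan.py 0.579 0.0747 0.14 75.6
```

```text
t 27.75 pos [ 0.5201 -0.1067  0.1411] phi 76.59 tilt 0.13 grip 0.5 F [ 1.3 -0.3  0.7] q6 2.0
wz total 0.99 then dx,dy,dz -0.012 0.1903 0.0011
rotvec now [ 0.02 -0.13  0.99] direct d [-0.0153  0.1901  0.0012]
```

Call:
arm_command:
  moves:
    - {"dx": -0.003,"dy": 0.042,"dz": 0,"wx": 0,"wy": 0,"wz": 0.9,"grip": 0.5}
    - {"dx": -0.003,"dy": 0.042,"dz": 0,"wx": 0,"wy": 0,"wz": 0,"grip": 0.5}
    - {"dx": -0.002,"dy": 0.036,"dz": 0,"wx": 0,"wy": 0,"wz": 0,"grip": 0.5}
    - {"dx": -0.002,"dy": 0.025,"dz": 0,"wx": 0,"wy": 0,"wz": 0,"grip": 0.5}
    - {"dx": -0.001,"dy": 0.012,"dz": 0,"wx": 0,"wy": 0,"wz": 0,"grip": 0.5}
    - {"dx": 0,"dy": 0.003,"dz": 0,"wx": 0,"wy": 0,"wz": 0,"grip": 0.5}

```text
time_s: 28.35
eef_pos: [0.5692, 0.0566, 0.1365]
tcp_rot: [[-0.97, 0.243, -0.007], [0.243, 0.97, 0.001], [0.007, -0.0, -1.0]]
wrist_force: [0.1, -0.9, -0.0]
finger_gap: 0.501
```

```bash
python3 plan.py 0.579 0.0747 0.08 75.6
```

```text
t 28.35 pos [0.5692 0.0566 0.1365] phi 75.97 tilt 0.4 grip 0.501 F [ 0.1 -0.9 -0. ] q6 20.0
wz total 0.37 then dx,dy,dz -0.005 0.02 0.0565
rotvec now [-0.01 -0.4   0.37] direct d [-0.0056  0.02    0.0565]
```

Call:
arm_command:
  moves:
    - {"dx": -0.003,"dy": 0.011,"dz": 0.005,"wx": 0,"wy": -0.3,"wz": 0.3,"grip": 0.5}
    - {"dx": -0.002,"dy": 0.005,"dz": 0.012,"wx": 0,"wy": 0,"wz": 0,"grip": 0.5}
    - {"dx": 0,"dy": 0.001,"dz": 0.015,"wx": 0,"wy": 0,"wz": 0,"grip": 0.5}
    - {"dx": 0,"dy": 0,"dz": 0.01,"wx": 0,"wy": 0,"wz": 0,"grip": 0.5}
    - {"dx": 0,"dy": 0,"dz": 0,"wx": 0,"wy": 0,"wz": 0,"grip": 0.5}

```text
time_s: 28.85
eef_pos: [0.5775, 0.0692, 0.0898]
tcp_rot: [[-0.968, 0.252, -0.003], [0.252, 0.968, -0.002], [0.003, -0.002, -1.0]]
wrist_force: [-0.3, -0.3, -1.7]
finger_gap: 0.5
```

```bash
python3 plan.py 0.579 0.0747 0.032 75.6
```

```text
t 28.85 pos [0.5775 0.0692 0.0898] phi 75.38 tilt 0.22 grip 0.5 F [-0.3 -0.3 -1.7] q6 21.0
wz total -0.22 then dx,dy,dz -0.0001 0.0057 0.0578
rotvec now [-0.14 -0.17 -0.22] direct d [-0.0002  0.0058  0.0578]
```

Call:
arm_command:
  moves:
    - {"dx": 0,"dy": 0.005,"dz": 0.012,"wx": 0,"wy": 0,"wz": -0.2,"grip": 0.5}
    - {"dx": 0,"dy": 0.001,"dz": 0.016,"wx": 0,"wy": 0,"wz": 0,"grip": 0.5}
    - {"dx": 0,"dy": 0,"dz": 0.012,"wx": 0,"wy": 0,"wz": 0,"grip": 0.5}
    - {"dx": 0,"dy": 0,"dz": 0.004,"wx": 0,"wy": 0,"wz": 0,"grip": 0.5}
    - {"dx": 0,"dy": 0,"dz": 0,"wx": 0,"wy": 0,"wz": 0,"grip": 0.5}

```text
time_s: 29.35
eef_pos: [0.5793, 0.0742, 0.0428]
tcp_rot: [[-0.968, 0.251, -0.003], [0.251, 0.968, -0.002], [0.003, -0.002, -1.0]]
wrist_force: [-1.0, -0.2, 0.0]
finger_gap: 0.503
```

```bash
python3 plan.py 0.579 0.0747 0.032 75.6; python3 - <<'E'
from h import *
c=cam("side");f=c["frame"]; u,v=proj(c,(.579,.075,.03)).astype(int); print(u,v);cv2.imwrite("pics/s9.png",cv2.resize(f[v-50:v+60,u-60:u+60],None,fx=5,fy=5,interpolation=cv2.INTER_CUBIC))
E
```

```text
t 29.35 pos [0.5793 0.0742 0.0428] phi 75.46 tilt 0.21 grip 0.503 F [-1.  -0.2  0. ] q6 22.0
wz total -0.14 then dx,dy,dz 0.0004 0.0004 0.0108
rotvec now [-0.14 -0.16 -0.14] direct d [0.0003 0.0005 0.0108]
257 205
```

View pics/s9.png

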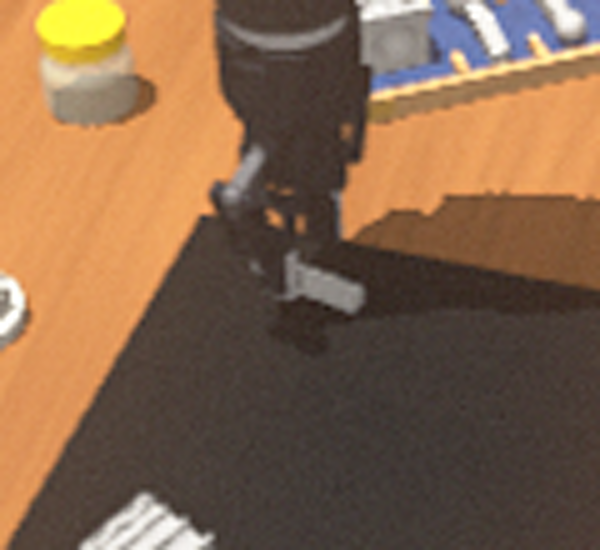

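The fingers straddle the small punch's shank at (325,285). I'll go down and grip.

Call:
arm_command:
  moves:
    - {"dx": 0,"dy": 0.0005,"dz": 0.005,"wx": 0,"wy": 0,"wz": 0,"grip": 0.5}
    - {"dx": 0,"dy": 0,"dz": 0.004,"wx": 0,"wy": 0,"wz": 0,"grip": 0.5}
    - {"dx": 0,"dy": 0,"dz": 0.001,"wx": 0,"wy": 0,"wz": 0,"grip": 0.5}
    - {"dx": 0,"dy": 0,"dz": 0,"wx": 0,"wy": 0,"wz": 0,"grip": 0.3}
    - {"dx": 0,"dy": 0,"dz": 0,"wx": 0,"wy": 0,"wz": 0,"grip": 0.2}
    - {"dx": 0,"dy": 0,"dz": 0,"wx": 0,"wy": 0,"wz": 0,"grip": 0.05}
    - {"dx": 0,"dy": 0,"dz": 0,"wx": 0,"wy": 0,"wz": 0,"grip": 0.05}
    - {"dx": 0,"dy": 0,"dz": 0,"wx": 0,"wy": 0,"wz": 0,"grip": 0.05}

```text
time_s: 30.2
eef_pos: [0.5812, 0.0749, 0.0346]
tcp_rot: [[-0.968, 0.251, 0.001], [0.251, 0.968, -0.001], [-0.001, -0.001, -1.0]]
wrist_force: [-0.1, -0.2, -0.4]
finger_gap: 0.116
```

```bash
python3 plan.py 0.579 0.0747 0.032 75.6
```

```text
t 30.2 pos [0.5812 0.0749 0.0346] phi 75.46 tilt 0.08 grip 0.116 F [-0.1 -0.2 -0.4] q6 22.0
wz total -0.14 then dx,dy,dz 0.0021 -0.0008 0.0026
rotvec now [-0.05  0.06 -0.14] direct d [ 0.0021 -0.0008  0.0026]
```

Call:
arm_command:
  moves:
    - {"dx": 0,"dy": 0,"dz": -0.008,"wx": 0,"wy": 0,"wz": 0,"grip": 0.05}
    - {"dx": 0,"dy": 0,"dz": -0.02,"wx": 0,"wy": 0,"wz": 0,"grip": 0.05}
    - {"dx": 0,"dy": 0,"dz": -0.03,"wx": 0,"wy": 0,"wz": 0,"grip": 0.05}
    - {"dx": 0,"dy": 0,"dz": -0.03,"wx": 0,"wy": 0,"wz": 0,"grip": 0.05}
    - {"dx": 0,"dy": 0,"dz": -0.015,"wx": 0,"wy": 0,"wz": 4,"grip": 0.05}
    - {"dx": 0,"dy": 0,"dz": 0,"wx": 0,"wy": 0,"wz": 7,"grip": 0.05}
    - {"dx": 0,"dy": 0,"dz": 0,"wx": 0,"wy": 0,"wz": 7,"grip": 0.05}
    - {"dx": 0,"dy": 0,"dz": 0,"wx": 0,"wy": 0,"wz": 7,"grip": 0.05}

```text
time_s: 31.0
eef_pos: [0.5809, 0.075, 0.1458]
tcp_rot: [[-0.761, 0.649, 0.002], [0.649, 0.761, -0.001], [-0.002, 0.0, -1.0]]
wrist_force: [-0.2, 0.1, -0.5]
finger_gap: 0.115
```

Call:
arm_command:
  moves:
    - {"dx": 0,"dy": 0,"dz": 0,"wx": 0,"wy": 0,"wz": 7,"grip": 0.05}
    - {"dx": 0,"dy": 0,"dz": 0,"wx": 0,"wy": 0,"wz": 5,"grip": 0.05}
    - {"dx": 0,"dy": 0,"dz": 0,"wx": 0,"wy": 0,"wz": 3,"grip": 0.05}

```text
time_s: 31.3
eef_pos: [0.5811, 0.0749, 0.148]
tcp_rot: [[-0.557, 0.831, 0.004], [0.831, 0.557, -0.001], [-0.003, 0.002, -1.0]]
wrist_force: [-0.2, 0.6, -0.1]
finger_gap: 0.111
```

```bash
python3 plan.py 0.442 -0.2514 0.14 32.4; python3 - <<'E'
from h import *
c=cam("side");f=c["frame"]; u,v=proj(c,(.579,.075,.12)).astype(int); print(u,v);cv2.imwrite("pics/s10.png",cv2.resize(f[v-50:v+60,u-60:u+60],None,fx=5,fy=5,interpolation=cv2.INTER_CUBIC))
E
```

```text
t 31.3 pos [0.5811 0.0749 0.148 ] phi 33.82 tilt 0.21 grip 0.111 F [-0.2  0.6 -0.1] q6 64.0
wz total 1.42 then dx,dy,dz -0.201 -0.2923 0.008
rotvec now [0.14 0.16 1.42] direct d [-0.1937 -0.2972  0.0078]
255 180
```

View pics/s10.png

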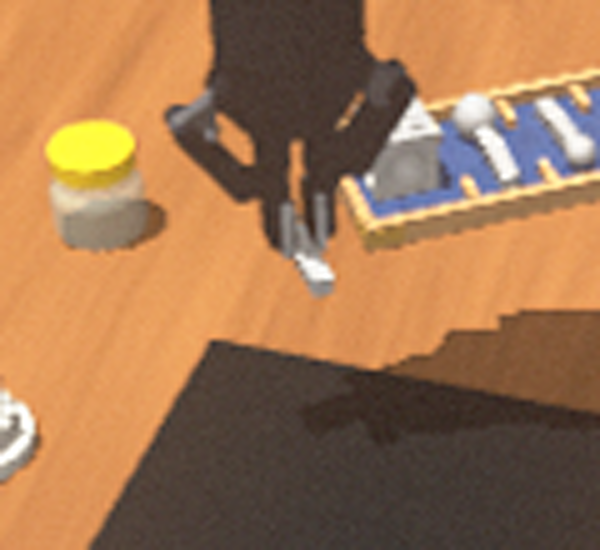

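Call:
arm_command:
  moves:
    - {"dx": -0.02,"dy": -0.03,"dz": 0,"wx": 0.1,"wy": 0.1,"wz": 1.4,"grip": 0.05}
    - {"dx": -0.027,"dy": -0.039,"dz": 0,"wx": 0,"wy": 0,"wz": 0,"grip": 0.05}
    - {"dx": -0.028,"dy": -0.041,"dz": 0,"wx": 0,"wy": 0,"wz": 0,"grip": 0.05}
    - {"dx": -0.028,"dy": -0.041,"dz": 0,"wx": 0,"wy": 0,"wz": 0,"grip": 0.05}
    - {"dx": -0.028,"dy": -0.041,"dz": 0,"wx": 0,"wy": 0,"wz": 0,"grip": 0.05}
    - {"dx": -0.026,"dy": -0.038,"dz": 0,"wx": 0,"wy": 0,"wz": 0,"grip": 0.05}
    - {"dx": -0.02,"dy": -0.028,"dz": 0,"wx": 0,"wy": 0,"wz": 0,"grip": 0.05}
    - {"dx": -0.012,"dy": -0.018,"dz": 0,"wx": 0,"wy": 0,"wz": 0,"grip": 0.05}

```text
time_s: 32.15
eef_pos: [0.4506, -0.2399, 0.1516]
tcp_rot: [[-0.549, 0.836, 0.009], [0.836, 0.549, -0.001], [-0.006, 0.006, -1.0]]
wrist_force: [-0.0, -0.1, 0.2]
finger_gap: 0.116
```

```bash
python3 plan.py 0.442 -0.2514 0.08 32.4
```

```text
t 32.15 pos [ 0.4506 -0.2399  0.1516] phi 33.29 tilt 0.5 grip 0.116 F [-0.  -0.1  0.2] q6 29.0
wz total 0.89 then dx,dy,dz -0.0051 -0.0134 0.0716
rotvec now [0.37 0.34 0.89] direct d [-0.0045 -0.014   0.0716]
```

Call:
arm_command:
  moves:
    - {"dx": -0.001,"dy": -0.005,"dz": 0.008,"wx": 0.3,"wy": 0.3,"wz": 0.8,"grip": 0.05}
    - {"dx": -0.001,"dy": -0.003,"dz": 0.02,"wx": 0,"wy": 0,"wz": 0,"grip": 0.05}
    - {"dx": 0,"dy": -0.001,"dz": 0.02,"wx": 0,"wy": 0,"wz": 0,"grip": 0.05}
    - {"dx": 0,"dy": 0,"dz": 0.012,"wx": 0,"wy": 0,"wz": 0,"grip": 0.05}
    - {"dx": 0,"dy": 0,"dz": 0,"wx": 0,"wy": 0,"wz": 0,"grip": 0.05}

```text
time_s: 32.65
eef_pos: [0.4438, -0.2484, 0.0907]
tcp_rot: [[-0.534, 0.845, 0.003], [0.845, 0.534, -0.0], [-0.002, 0.003, -1.0]]
wrist_force: [-0.2, -0.3, -0.5]
finger_gap: 0.117
```

```bash
python3 plan.py 0.442 -0.2514 0.0366 32.4; python3 - <<'E'
from h import *
c=cam("side");f=c["frame"]; u,v=proj(c,(.47,-.22,.06)).astype(int); print(u,v);cv2.imwrite("pics/s11.png",cv2.resize(f[v-50:v+50,u-60:u+60],None,fx=6,fy=6,interpolation=cv2.INTER_CUBIC))
E
```

```text
t 32.65 pos [ 0.4438 -0.2484  0.0907] phi 32.29 tilt 0.18 grip 0.117 F [-0.2 -0.3 -0.5] q6 28.0
wz total -0.11 then dx,dy,dz -0.0016 -0.0031 0.0541
rotvec now [ 0.15  0.11 -0.11] direct d [-0.0015 -0.0032  0.0541]
312 144
```

View pics/s11.png

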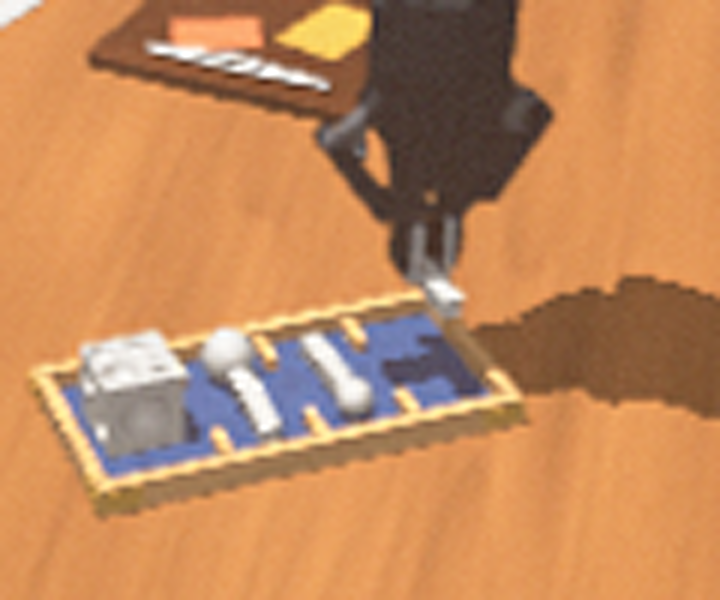

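The block, large and medium punches are sitting well, and the small punch is above lane 3. I'll set it 3 mm inboard and open only slightly, to clear the end wall.

Call:
arm_command:
  moves:
    - {"dx": -0.001,"dy": 0,"dz": 0.01,"wx": 0,"wy": 0,"wz": 0,"grip": 0.05}
    - {"dx": 0,"dy": 0,"dz": 0.015,"wx": 0,"wy": 0,"wz": 0,"grip": 0.05}
    - {"dx": 0,"dy": 0,"dz": 0.012,"wx": 0,"wy": 0,"wz": 0,"grip": 0.05}
    - {"dx": 0,"dy": 0,"dz": 0.004,"wx": 0,"wy": 0,"wz": 0,"grip": 0.05}
    - {"dx": 0,"dy": 0,"dz": 0,"wx": 0,"wy": 0,"wz": 0,"grip": 0.05}

```text
time_s: 33.2
eef_pos: [0.448, -0.2493, 0.0505]
tcp_rot: [[-0.537, 0.844, 0.008], [0.844, 0.537, -0.002], [-0.006, 0.005, -1.0]]
wrist_force: [-0.5, 0.0, -0.6]
finger_gap: 0.112
```

```bash
python3 plan.py 0.4445 -0.2498 0.0366 32.4
```

```text
t 33.2 pos [ 0.448  -0.2493  0.0505] phi 32.47 tilt 0.48 grip 0.112 F [-0.5  0.  -0.6] q6 28.0
wz total 0.07 then dx,dy,dz 0.0014 -0.0033 0.0139
rotvec now [0.31 0.36 0.07] direct d [ 0.0015 -0.0033  0.0138]
```

Call:
arm_command:
  moves:
    - {"dx": 0.001,"dy": -0.003,"dz": 0.005,"wx": 0.3,"wy": 0.3,"wz": 0,"grip": 0.05}
    - {"dx": 0,"dy": 0,"dz": 0.004,"wx": 0,"wy": 0,"wz": 0,"grip": 0.05}
    - {"dx": 0,"dy": 0,"dz": 0.001,"wx": 0,"wy": 0,"wz": 0,"grip": 0.05}
    - {"dx": 0,"dy": 0,"dz": 0.001,"wx": 0,"wy": 0,"wz": 0,"grip": 0.05}

```text
time_s: 33.6
eef_pos: [0.4456, -0.2506, 0.0397]
tcp_rot: [[-0.537, 0.844, 0.002], [0.844, 0.537, -0.002], [-0.002, 0.001, -1.0]]
wrist_force: [0.4, 0.6, -0.2]
finger_gap: 0.114
```

Call:
arm_command:
  moves:
    - {"dx": 0,"dy": 0,"dz": 0.001,"wx": 0,"wy": 0,"wz": 0,"grip": 0.05}
    - {"dx": 0,"dy": 0,"dz": 0.001,"wx": 0,"wy": 0,"wz": 0,"grip": 0.05}
    - {"dx": 0,"dy": 0,"dz": 0.001,"wx": 0,"wy": 0,"wz": 0,"grip": 0.05}

```text
time_s: 33.9
eef_pos: [0.4459, -0.2509, 0.0369]
tcp_rot: [[-0.537, 0.844, 0.002], [0.844, 0.537, -0.002], [-0.003, 0.001, -1.0]]
wrist_force: [-0.8, -0.8, -0.8]
finger_gap: 0.115
```

Call:
arm_command:
  moves:
    - {"dx": 0,"dy": 0,"dz": 0.0005,"wx": 0,"wy": 0,"wz": 0,"grip": 0.05}
    - {"dx": 0,"dy": 0,"dz": 0.0005,"wx": 0,"wy": 0,"wz": 0,"grip": 0.05}

```text
time_s: 34.1
eef_pos: [0.446, -0.251, 0.0362]
tcp_rot: [[-0.537, 0.844, 0.003], [0.844, 0.537, -0.002], [-0.003, 0.001, -1.0]]
wrist_force: [-2.4, 1.3, 8.3]
finger_gap: 0.113
```

Call:
arm_command:
  moves:
    - {"dx": 0,"dy": 0,"dz": 0,"wx": 0,"wy": 0,"wz": 0,"grip": 0.14}
    - {"dx": 0,"dy": 0,"dz": 0,"wx": 0,"wy": 0,"wz": 0,"grip": 0.17}
    - {"dx": 0,"dy": 0,"dz": 0,"wx": 0,"wy": 0,"wz": 0,"grip": 0.2}
    - {"dx": 0,"dy": 0,"dz": 0,"wx": 0,"wy": 0,"wz": 0,"grip": 0.2}

```text
time_s: 34.5
eef_pos: [0.4463, -0.2511, 0.0364]
tcp_rot: [[-0.537, 0.844, 0.003], [0.844, 0.537, -0.002], [-0.004, 0.001, -1.0]]
wrist_force: [0.6, -0.3, 0.4]
finger_gap: 0.203
```

Call:
arm_command:
  moves:
    - {"dx": 0,"dy": 0,"dz": -0.008,"wx": 0,"wy": 0,"wz": 0,"grip": 0.2}
    - {"dx": 0,"dy": 0,"dz": -0.02,"wx": 0,"wy": 0,"wz": 0,"grip": 0.2}
    - {"dx": 0,"dy": 0,"dz": -0.03,"wx": 0,"wy": 0,"wz": 0,"grip": 0.2}
    - {"dx": 0,"dy": 0,"dz": -0.04,"wx": 0,"wy": 0,"wz": 0,"grip": 0.2}
    - {"dx": 0,"dy": 0,"dz": -0.04,"wx": 0,"wy": 0,"wz": 0,"grip": 0.3}
    - {"dx": 0,"dy": 0,"dz": -0.01,"wx": 0,"wy": 0,"wz": 0,"grip": 0.5}

```text
time_s: 35.1
eef_pos: [0.4439, -0.2496, 0.1897]
tcp_rot: [[-0.537, 0.844, -0.001], [0.844, 0.537, 0.0], [0.001, -0.001, -1.0]]
wrist_force: [0.8, -1.1, -1.5]
finger_gap: 0.454
```

```bash
python3 plan.py 0.4 -0.4 0.2 32.4
```

```text
t 35.1 pos [ 0.4439 -0.2496  0.1897] phi 32.46 tilt 0.08 grip 0.454 F [ 0.8 -1.1 -1.5] q6 28.0
wz total 0.06 then dx,dy,dz -0.1035 -0.1176 -0.0103
rotvec now [-0.06 -0.04  0.06] direct d [-0.1034 -0.1178 -0.0102]
```

Next I'll move aside to inspect.

Call:
arm_command:
  moves:
    - {"dx": -0.025,"dy": -0.028,"dz": 0,"wx": 0,"wy": 0,"wz": 0,"grip": 0.5}
    - {"dx": -0.028,"dy": -0.032,"dz": 0,"wx": 0,"wy": 0,"wz": 0,"grip": 0.5}
    - {"dx": -0.028,"dy": -0.032,"dz": 0,"wx": 0,"wy": 0,"wz": 0,"grip": 0.5}
    - {"dx": -0.02,"dy": -0.025,"dz": 0,"wx": 0,"wy": 0,"wz": 0,"grip": 0.5}
    - {"dx": -0.01,"dy": -0.01,"dz": 0,"wx": 0,"wy": 0,"wz": 0,"grip": 0.5}
    - {"dx": 0,"dy": 0,"dz": 0,"wx": 0,"wy": 0,"wz": 0,"grip": 0.5}
    - {"dx": 0,"dy": 0,"dz": 0,"wx": 0,"wy": 0,"wz": 0,"grip": 0.5}

```text
time_s: 35.8
eef_pos: [0.3971, -0.4163, 0.194]
tcp_rot: [[-0.54, 0.842, 0.005], [0.842, 0.54, -0.002], [-0.005, 0.003, -1.0]]
wrist_force: [-0.3, 0.3, -1.5]
finger_gap: 0.5
```

```bash
python3 - <<'E'
from h import *
c=cam("top");f=c["frame"];cv2.imwrite("pics/tf.png",f);cv2.imwrite("pics/tfc.png",cv2.resize(f[150:280,335:450],None,fx=4.5,fy=4.5,interpolation=cv2.INTER_CUBIC))
o=np.load("top0.npz")["frame"]
d=cv2.absdiff(f,o).max(2)
for n,b in(("swage",(160,162,198,200)),("flat",(166,215,186,256)),("filejar",(65,155,140,210)),("bur",(236,98,268,130)),("yellow",(326,94,356,134)),("pink",(212,296,250,320)),("red",(145,320,185,336))):
    print(n,(d[b[1]:b[3],b[0]:b[2]]>40).sum())
c=cam("side");f=c["frame"]; u,v=proj(c,(.5,-.19,.02)).astype(int);cv2.imwrite("pics/sfc.png",cv2.resize(f[v-45:v+45,u-60:u+60],None,fx=6,fy=6,interpolation=cv2.INTER_CUBIC))
E
```

```text
swage 0
flat 0
filejar 0
bur 0
yellow 0
pink 0
red 0
```

View pics/tf.png

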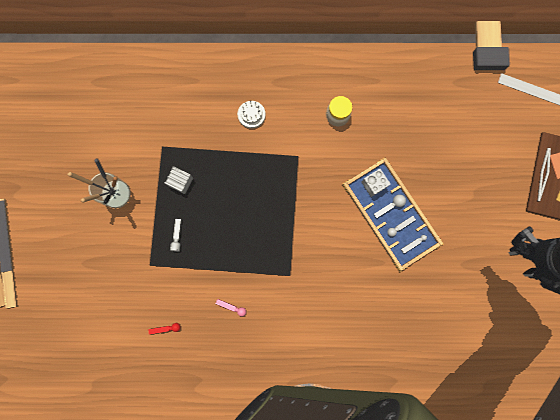

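View pics/tfc.png

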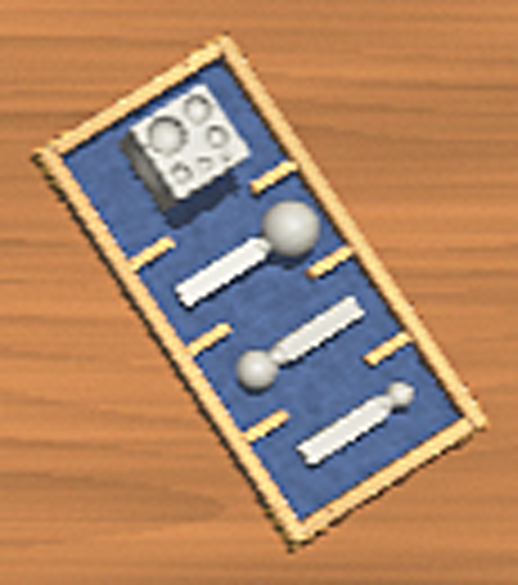

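View pics/sfc.png

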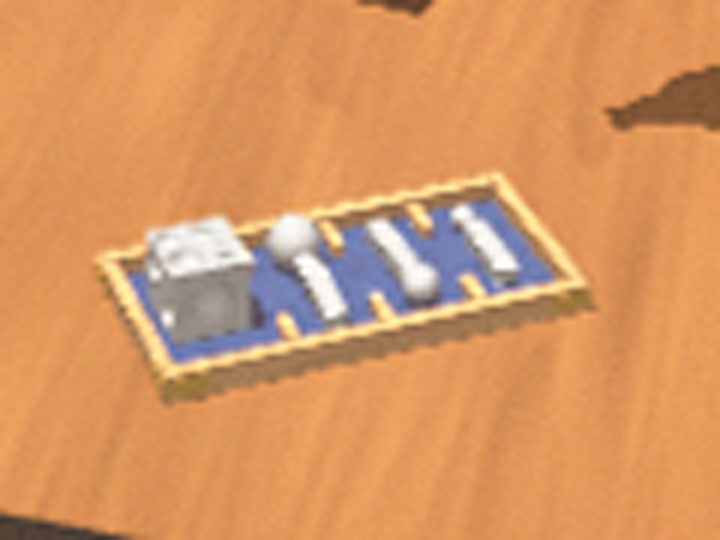

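Everything sits in place: the block in the wide bay, then large, medium and small, each flat in its own lane. The bystanders' pixels are unchanged. Handing in.

```bash
python3 -c "
from cell import order
print(order.finish_job())"
```

```text
the job is handed in; nothing more can be done
None
```

The doming set is in its case and the job is handed in at about 36 s of the 115 s allowed. The hand-in gives no verdict.

- **Placing:** The doming block stands hollows-up in the wide bay. The large, medium and small punches lie flat in the first, middle and last lanes. Each piece was lowered until it touched the floor and then released, with no more than about 8 N showing at the wrist in the readings taken at touchdown.
- **Last checks:** The final top and side pictures show all four pieces inside their compartments and clear of the dividers. The swage block, flat punch, both jars, bur stand and the pink and red look-alikes show no changed pixels from the first picture. No check failed or disagreed.
- **Refused moves:** The first two move calls were rejected as invalid, with no motion. I then filled in every field in each row and the calls were accepted.

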